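# Put the returned ball valve and union back into stock

### The job

Put the two returned fittings back into stock. First, while the ball valve sits in its sloped holding fixture, swing its red lever fully open, right up against the stop, without forcing it; then lift the valve out and lay it in the blue tote with the other valve, and lay the loose grey pipe union from the bench in the white tote with the other union. Do not drop either of them, and leave the things lying on the bench where they are.

Things in the scene. Friction and masses are not known exactly. Their poses are not given: they have to be found in the camera images.
- valve: Returned brass ball valve, 0.47 kg, loose in the sloped fixture, 1 mm of play. Origin: centre of the underside of its square middle body (40 mm x, 46 y, 40 z, flat sides). y: pipe axis, at z = 20 mm; z: along the stem, leaning 32 deg to the robot's right in the fixture; x: up the slope. Pipe ends 32 mm octagons, 78 mm overall. Grip across x, between the saddles; comes out along its +z.
- lever: The valve's lever, red sleeve; same origin as the valve, turning about the valve's z; its own -x points along the lever. Steel plate 26 mm wide at the stem (z 46 to 50 mm), nut up to z = 60 mm. The stop is solid: some 8 to 15 N more at the grip than it takes to turn tells it is there; over 25 N wrenches the valve in its saddles (limit 80 N on them).
- lever_turn (a joint): Lever angle from its closed stop. 0: closed, lever across the pipe, pointing to the valve's -x (down the slope); grows as it opens, counter-clockwise seen from above the stem, a quarter turn, to point roughly to the valve's -y, along the pipe. The collar with both stops is set up to 12 deg off true, so the open stop must be felt. Dry friction 0.45 N m (6 N at the grip); stays where left.
- lever_grip (a point): Middle of the red sleeve, 80 mm from the stem axis, at z = 49.5 mm of the valve. The sleeve runs from 37 to 105 mm from the stem axis, 18 mm wide, 10 mm thick, with free room below it; axes as lever.
- fixture: Fixed holding fixture, base 130 x 130 mm. Origin: centre of the base on the bench; x: level, up the slope. Plate sloped 32 deg, facing up and to the robot's right, 4 mm under the valve, with two white U-saddles under the pipe ends: 15 mm thick, inner faces 48 mm apart, 62 mm wide in the valve's x, tops at the valve's z = 30 mm. Valve's origin 80 mm above the bench.
- tote_valves: Blue open tote for ball valves, fixed, 300 mm (its x) by 200 mm (its y), 75 mm high, walls and floor 5 mm. Origin: centre of its underside. One valve in stock lies in the half towards its -x; the half towards its +x is free.
- tote_unions: White open tote for pipe unions, fixed, same size and axes as the blue one. One union in stock lies in the half towards its -x; the half towards its +x is free.
- union: Returned grey pipe union, 0.3 kg, loose on the bench, pipe axis level along its y, 23 mm up. Origin: centre of its underside. 60 mm long: octagonal nut in the middle, 46 mm across flats and 20 mm long, lying on a flat with flats upright on either side (x); on each end an octagon 36 mm across flats, 20 mm long.
- module: Finned aluminium module lying on the bench, 150 x 95 x 45 mm; not part of the job. Origin: centre of its underside.
- tape_roll: Roll of brown packing tape lying flat, 100 mm across, 48 mm high; not part of the job. Origin: centre of its underside.
- carton: Small closed carton, 110 x 90 x 60 mm; not part of the job. Origin: centre of its underside.
- wrench: Wrench with a black handle lying on the bench, 180 mm long along its x; not part of the job. Origin: middle of its underside.
- screwdriver: Screwdriver with a yellow handle lying on the bench, 200 mm long along its x; not part of the job. Origin: middle of its underside.
Things that resemble listed ones, but are neither listed nor needed, are in the scene too. Leave any orange or purple look-alike of the union alone.

How it is judged (in metres and radians):
On the way:
1. the lever is fully open, against its stop, with the valve still in the fixture (value of joint lever_turn above 1.545 rad and z of valve in the frame of fixture below 0.09 m and horizontal distance between valve and fixture below 0.012 m), for 0.2 s.
At the end, for the whole second after the job is handed in: The valve lies at rest inside the blue tote with its lever within about 2 degrees of its open stop, and the union lies at rest inside the white tote (origins within the inner walls and below the rim) (value of joint lever_turn above 1.545 rad and x of valve in the frame of tote_valves between -0.14 and 0.14 m and y of valve in the frame of tote_valves between -0.09 and 0.09 m and z of valve in the frame of tote_valves below 0.07 m and x of union in the frame of tote_unions between -0.14 and 0.14 m and y of union in the frame of tote_unions between -0.09 and 0.09 m and z of union in the frame of tote_unions below 0.07 m and linear speed of each of valve, union below 0.03 m/s and angular speed of each of valve, union below 0.3 rad/s); the robot touches nothing.
It fails at once if the lever is forced against its open stop, wrenching the valve in the saddles (more than 80 N between valve and fixture) (value of joint lever_turn above 1.5 rad and contact force between valve and fixture above 80 N).
It fails at once if the valve is dropped (falls free at over 0.9 m/s) (linear speed of valve above 0.9 m/s and contact force between the fingers and valve below 0.1 N).
It fails at once if the union is dropped (falls free at over 0.9 m/s) (linear speed of union above 0.9 m/s and contact force between the fingers and union below 0.1 N).
It fails at once if one of the other things on the bench is shifted by more than 30 mm (distance of any of module, tape_roll, carton, wrench, screwdriver from where it was at the start of the episode above 0.03 m).
It also fails if it takes over 72 s, if anything falls off the work surface, if the arm or the gripper's body presses on something with over 40 N, if the wrist force passes 120 N, or if a joint passes its speed limit or range.

### The arm

A 6-joint arm with a two-finger parallel gripper is mounted at the origin on the work surface. World frame = base frame: x ahead of the robot, y to its left, z up, the work surface at z = 0. Lengths are in mm, angles in rad, forces in N, time in s.
With the tool pointing down it reaches from about 375 to 975 mm from the base axis. Payload 3.8 kg.
Tool frame: the origin (TCP) lies midway between the tips of the shut fingers; the grasp point (between the pads) lies 19 mm behind it; x points along the fingers, z is the direction in which the jaws open and shut, and the axes are right-handed (so a half turn about x gives the same grasp; the last joint's range is limited). The gripper opens to 88 mm and grips with 3 to 60 N. Pads are 18 mm wide; open, the fingers measure 123 mm over their backs; the gripper's body (75 mm by 187 mm) begins 45 mm behind the grasp point.
Start: joints at [-0.037, 0.264, 1.604, -0, 1.274, -0.037], TCP at [674.995, -0.002, 238.706] pointing down, gripper open.
Joint ranges: [-2.63, 2.63], [-0.94, 2.18], [0.31, 2.57], [-1.31, 4.45], [0, 2.66], [-2.55, 2.55]. Speed limits (rad/s): [2.57, 2.57, 3.14, 3.14, 3.14, 3.14].

### API

Orientations are given as a unit quaternion [w, x, y, z].
In Python, from cell import r gives the robot as it stands.
- The arm moves only by the tool step_arm, never from a script. Its argument "moves" is a list that holds one entry, the list of rows, each a list of 7 numbers: the shift along the tool's x, y, z in cm, then the turn, a rotation vector about the tool's x, y, z in rad, then the opening, from 0 (shut) to 1 (fully open). In form: [[[tx, ty, tz, wx, wy, wz, claw], ...]]. A call has 1 to 10 rows; each row is the pose to reach, as a shift and turn from the pose measured when the call began, along the tool's axes at that moment; what a row does not reach only later rows make up. A row lasts 1/10 s, in which the tool goes at most 50 mm and 8.59 degrees, less where a joint would pass 70% of its speed; a pose out of reach is approached as far as the arm can. A call with a gripper value outside its range is refused whole. The fingers move at their own pace and stop on an object; "newtons" is the grip in N (left out, the last holds). Time passes only in rows, so rows that repeat a pose let the fingers close. It gives the time, the measured TCP pose, the force and the opening at its end, in the units of the state.
- r.state(): the state, without advancing time (a new reading comes with each control period).
- r.camera(name): name is "scene" or "side" or "wrist"; returns a dict with "color" (420x560x3 uint8, red, green, blue), "camera_matrix" (3x3 intrinsics, pixels), "k1" (the pictures are not rectified: a ray, as slopes to the right and down, at radius r is drawn at 1 + k1 r^2 times it, then the intrinsics apply), "T" (4x4, takes a point from camera to world coordinates). Camera axes: x right, y down, z forward; pixel columns grow to the right and rows downward; lengths in mm; the calibration is good to about 2 mm. A picture is of the moment at which its call begins. There is no depth.
- r.close_job(): hands the job in, once; it reports no verdict.
The state is a dict: "clock": time; "joint_positions": joint angles; "dq": joint speeds; "joint_torque": joint torques, N m; "tcp_pos": TCP position; "orientation": TCP orientation; "contact_force": force on the tool from outside, world axes, zero at the start; "torque": the same for the moment, N m; "width": opening from 0.0 (shut) to 1.0 (fully open).
Only numpy, scipy, OpenCV 4.12 (cv2) and the standard library are available. Lean on these libraries where they do the work, as an engineer would, in place of code of your own. Each camera call takes 0.05 s, during which the arm holds its last target.

## Working session

There is one attempt and no reset: what is moved stays moved. The work goes in short steps, Python scripts to look and compute and a tool call to move; the robot and the scene stay as the last step left them, time stands still between calls to the robot, and variables do not carry over. Pictures are saved under pics/ and viewed, and the job is handed in when it is done.

Besides the shell and the picture viewer there is one more tool, called as name([rows], argument=value, ...), one row to a line, values as JSON. step_arm: Moves the arm, as the interface text tells. Its arguments: {"type":"object","properties":{"moves":{"type":"array"},"newtons":{"type":"number"}},"required":["moves"]}

```bash
ls; mkdir -p pics
python3 - <<'E'
from cell import r
import cv2
for n in ["scene","side","wrist"]:
    c=r.camera(n); cv2.imwrite(f"pics/{n}0.png",c["color"][:,:,::-1]); print(n,c["camera_matrix"].round(1).tolist(),c["k1"],c["T"].round(3).tolist())
print(r.state())
E
```

```text
pics
scene [[421.8, 0.0, 283.2], [0.0, 421.8, 210.4], [0.0, 0.0, 1.0]] -0.12740942710586647 [[0.752, 0.397, -0.527, 1183.338], [0.66, -0.441, 0.609, -735.234], [0.01, -0.805, -0.594, 786.903], [0.0, 0.0, 0.0, 1.0]]
side [[434.1, 0.0, 275.6], [0.0, 434.1, 214.1], [0.0, 0.0, 1.0]] 0.02115274252966661 [[-0.948, -0.199, 0.246, 273.406], [-0.317, 0.601, -0.734, 828.232], [-0.002, -0.774, -0.633, 814.834], [0.0, 0.0, 0.0, 1.0]]
wrist [[336.3, 0.0, 283.0], [0.0, 336.3, 211.9], [0.0, 0.0, 1.0]] -0.07928154761764607 [[1.0, 0.001, -0.003, 674.869], [-0.0, -0.956, -0.294, 74.861], [-0.003, 0.294, -0.956, 382.99], [0.0, 0.0, 0.0, 1.0]]
{'clock': 0.15, 'joint_positions': array([-3.69107231e-02,  2.64591837e-01,  1.60506231e+00,  9.81107259e-06,
        1.27372261e+00, -3.69115777e-02]), 'dq': array([ 5.83187101e-04, -2.10673719e-03, -3.29892698e-03, -1.62083038e-03,
        4.37075053e-05, -1.35892955e-03]), 'joint_torque': array([-3.11732474e-04, -5.02845919e+01, -3.57470334e+01,  7.29960459e-02,
        2.49771774e-02, -9.00718305e-05]), 'tcp_pos': array([6.74438768e+02, 1.48319394e-02, 2.37665037e+02]), 'orientation': array([7.06476275e-01, 2.73072197e-05, 7.07736724e-01, 2.58748442e-05]), 'contact_force': array([ 0.43155657,  0.16541106, -0.02172952]), 'torque': array([ 0.00558967, -0.00976929, -0.03010934]), 'width': 1.00243732943854}
```

View pics/scene0.png

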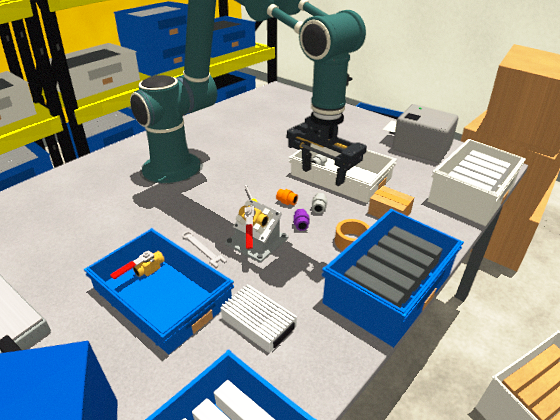

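View pics/side0.png

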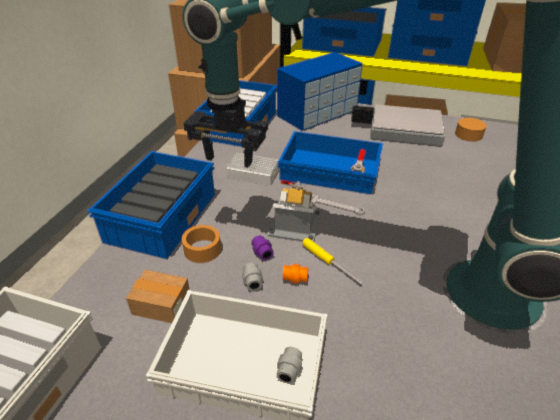

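View pics/wrist0.png

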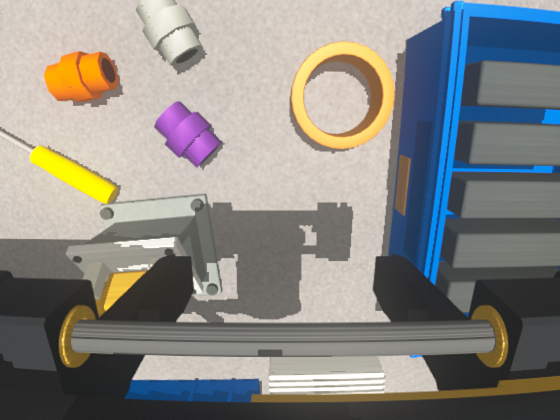

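Scene (560x420): valve in fixture ~(255,225), red lever below it, blue tote ~(160,290), white tote ~(340,175), grey union (319,204), orange (287,197) and purple (302,219) look‑alikes. In the side view the grey union is at (252,276), orange (295,273), purple (262,247). In the wrist view the grey one is at (170,30).

```bash
cat > h.py <<'E'
import numpy as np, cv2
from cell import r
from scipy.spatial.transform import Rotation as R
def und(c,uv):
    K=c["camera_matrix"]; d=np.array([c["k1"],0,0,0,0])
    return cv2.undistortPoints(np.array(uv,float).reshape(-1,1,2),K,d,None,None).reshape(-1,2)
def rays(c,uv):
    p=und(c,uv); d=np.c_[p,np.ones(len(p))]@c["T"][:3,:3].T
    return c["T"][:3,3], d/np.linalg.norm(d,axis=1,keepdims=True)
def onz(c,uv,z):
    o,d=rays(c,uv); return o+d*((z-o[2])/d[:,2])[:,None]
def proj(c,P):
    P=np.array(P,float).reshape(-1,3); T=c["T"]; q=(P-T[:3,3])@T[:3,:3]
    return cv2.projectPoints(q,np.zeros(3),np.zeros(3),c["camera_matrix"],np.array([c["k1"],0,0,0,0.]))[0].reshape(-1,2)
def tri(cs,uvs):
    A=np.zeros((3,3));b=np.zeros(3);L=[]
    for c,uv in zip(cs,uvs):
        o,d=rays(c,[uv]);d=d[0];M=np.eye(3)-np.outer(d,d);A+=M;b+=M@o;L.append((o,d))
    p=np.linalg.solve(A,b); return p,[float(np.linalg.norm(np.cross(p-o,d))) for o,d in L]
def shot(n,tag):
    c=r.camera(n); cv2.imwrite(f"pics/{n}{tag}.png",c["color"][:,:,::-1]); np.savez(f"pics/{n}{tag}.npz",**c); return c
def load(n,tag):
    z=np.load(f"pics/{n}{tag}.npz"); return {k:(z[k] if z[k].ndim else float(z[k])) for k in z.files}
def crop(c,x,y,w,h,s,fn):
    im=c["color"][y:y+h,x:x+w,::-1]; cv2.imwrite(f"pics/{fn}.png",cv2.resize(im,None,fx=s,fy=s,interpolation=cv2.INTER_CUBIC))
def Rtcp(): q=r.state()["orientation"]; return R.from_quat([q[1],q[2],q[3],q[0]])
def goto(p,Rm=None):
    "offset (cm) and rotvec in the current tool frame"
    s=r.state();Rc=Rtcp(); t=Rc.inv().apply(np.array(p)-s["tcp_pos"])/10
    w=(Rc.inv()*(R.from_matrix(Rm))).as_rotvec() if Rm is not None else np.zeros(3)
    print("shift cm",t.round(3),"rot",w.round(4)); return t,w
E
python3 - <<'E'
from h import *
a=shot("scene","1");b=shot("side","1");w=shot("wrist","1")
crop(a,215,170,130,110,6,"a1");crop(b,220,150,160,130,5,"b1")
E
```

```text
(no output)
```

View pics/a1.png

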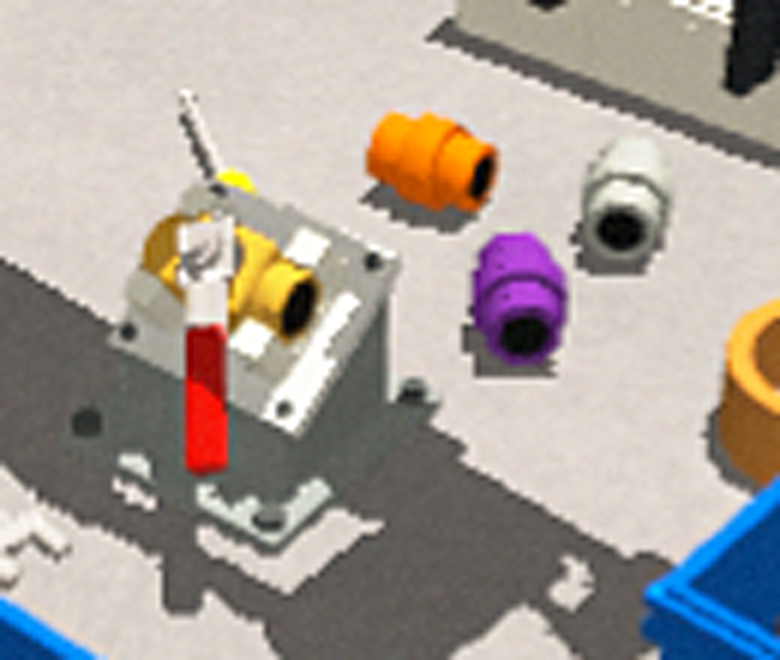

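View pics/b1.png

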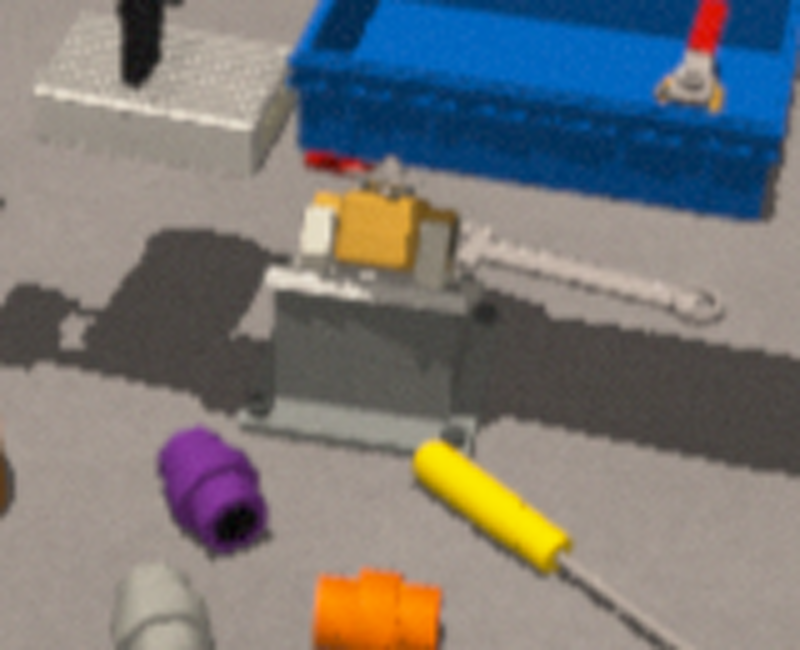

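Run:
```python
from h import *
a=load("scene","1");b=load("side","1");w=load("wrist","1")
for z in (0,8):
  print(z,"scene",onz(a,[(260.8,260.8),(287.8,238)],z).round(0).tolist(),"side",onz(b,[(268,234),(314,240)],z).round(0).tolist(),"wrist",onz(w,[(205,197),(217,293)],z).round(0).tolist())
# body corners of valve: yellow masks
S=lambda c,x,y,s:(c[0]+x/s,c[1]+y/s)
print("nut",tri([a,b],[(215+205/6,170+228/6),(220+390/5,150+168/5)]))
print("lever tip",tri([a,b],[(215+206/6,170+468/6),(220+305/5,150+158/5)]))
crop(w,0,170,280,160,3,"w1")
crop(w,100,0,160,100,5,"w2")
```

```text
0 scene [[592.0, -142.0, 0.0], [584.0, -21.0, 0.0]] side [[583.0, -26.0, -0.0], [454.0, -43.0, 0.0]] wrist [[582.0, -25.0, 0.0], [588.0, -154.0, 0.0]]
8 scene [[598.0, -148.0, 8.0], [590.0, -28.0, 8.0]] side [[580.0, -17.0, 8.0], [452.0, -34.0, 8.0]] wrist [[584.0, -23.0, 8.0], [590.0, -149.0, 8.0]]
nut (array([ 524.47279594, -112.01074319,  127.94076637]), [0.1871731759913005, 0.1871731759913366])
lever tip (array([ 594.11295331, -182.1119421 ,   73.36928973]), [1.37017802363729, 1.3701780236374896])
```

View pics/w1.png

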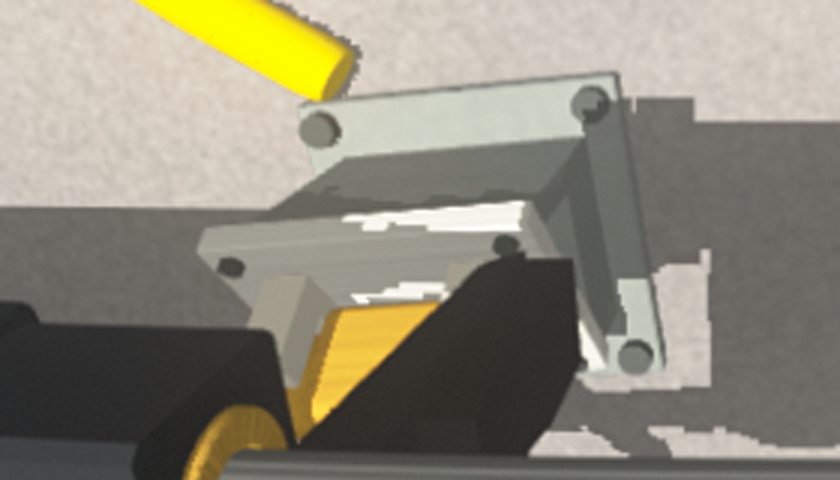

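View pics/w2.png

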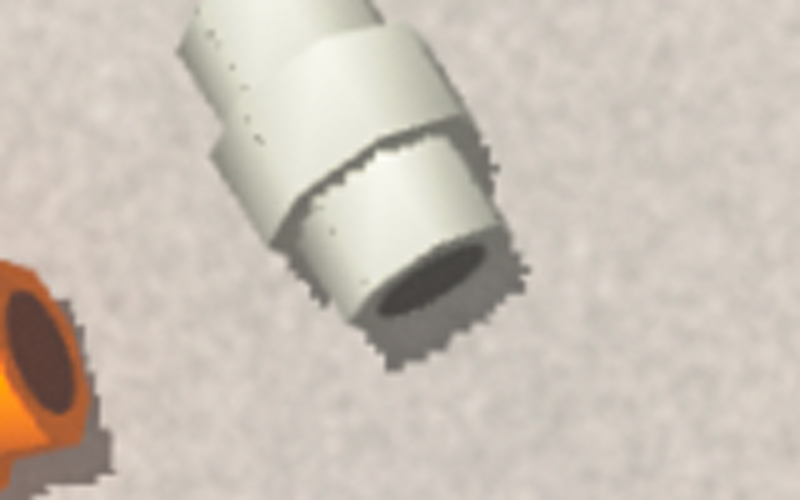

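Run:
```python
from h import *
w=load("wrist","1");a=load("scene","1");b=load("side","1")
for z in (0,6,8,10):
  p=onz(w,[(100,204.3),(205.7,194.3),(221.3,292.7)],z)
  e=p[1]-p[0];f=p[2]-p[1]
  print(z,p.round(1).tolist(),np.linalg.norm(e).round(1),np.linalg.norm(f).round(1),np.degrees(np.arctan2(e[1],e[0])).round(1),np.degrees(np.arctan2(f[1],f[0])).round(1),((p[0]+p[2])/2).round(1))
c=cv2.resize(b["color"][205:255,255:325,::-1],None,fx=10,fy=10,interpolation=cv2.INTER_CUBIC);cv2.imwrite("pics/b2.png",c)
c=cv2.resize(a["color"][195:265,230:295,::-1],None,fx=8,fy=8,interpolation=cv2.INTER_CUBIC);cv2.imwrite("pics/a2.png",c)
```

```text
0 [[451.6, -33.7, 0.0], [583.0, -21.6, 0.0], [594.0, -153.2, 0.0]] 131.9 132.1 5.3 -85.2 [522.8 -93.4   0. ]
6 [[455.1, -32.0, 6.0], [584.4, -20.1, 6.0], [595.2, -149.6, 6.0]] 129.9 130.0 5.3 -85.2 [525.2 -90.8   6. ]
8 [[456.2, -31.4, 8.0], [584.9, -19.6, 8.0], [595.7, -148.4, 8.0]] 129.2 129.3 5.3 -85.2 [526.  -89.9   8. ]
10 [[457.4, -30.9, 10.0], [585.4, -19.1, 10.0], [596.1, -147.2, 10.0]] 128.5 128.6 5.3 -85.2 [526.7 -89.   10. ]
```

View pics/b2.png

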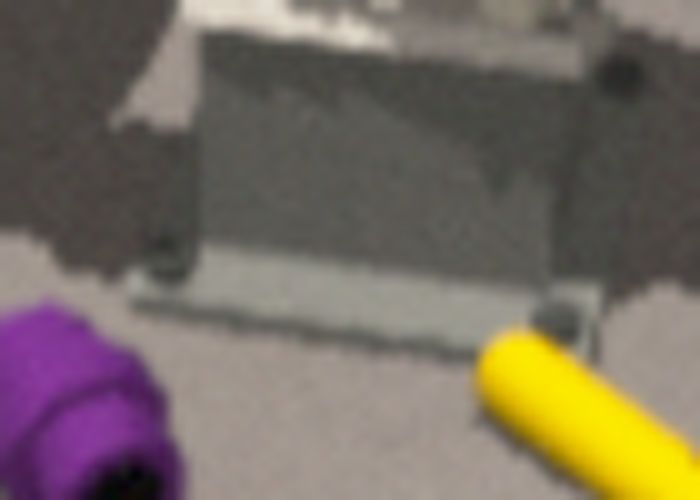

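View pics/a2.png

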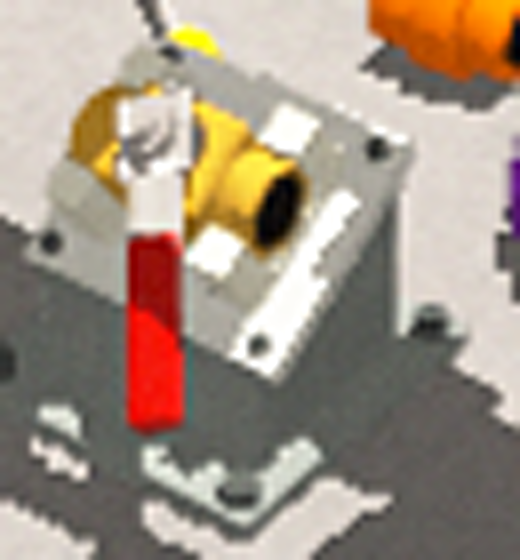

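```bash
cat >> h.py <<'E'
F0=np.array([525.,-91,0]);yaw=np.radians(95.0)
fx=np.array([np.cos(yaw),np.sin(yaw),0]);t32=np.radians(32)
def VT(F0=F0):
    vx=np.cos(t32)*fx+np.sin(t32)*np.array([0,0,1]);vz=-np.sin(t32)*fx+np.cos(t32)*np.array([0,0,1]);vy=np.cross(vz,vx)
    return np.c_[vx,vy,vz],F0+[0,0,80]
def V(p): M,o=VT(); return np.array(p,float).reshape(-1,3)@M.T+o
def Vi(p): M,o=VT(); return (np.array(p,float).reshape(-1,3)-o)@M
E
python3 - <<'E'
from h import *
a=load("scene","1");b=load("side","1")
print(VT())
oct=[(16*x,y,20+16*z) for y in(-39,39) for x,z in ((1,0),(0,1),(-1,0))]
bod=[(x,y,z) for x in(-20,20) for y in(-23,23) for z in (0,40)]
sad=[(x,y,30) for x in(-31,31) for y in(-39,-24,24,39)]
nut=[(0,0,60),(0,0,50)]
for c,n,(x,y,wd,h) in ((a,"scene",(225,190,80,80)),(b,"side",(255,165,70,90))):
  s=8;im=cv2.resize(c["color"][y:y+h,x:x+wd,::-1],None,fx=s,fy=s,interpolation=cv2.INTER_CUBIC)
  for pts,col in ((oct,(255,0,0)),(bod,(0,0,0)),(sad,(0,255,0)),(nut,(255,0,255))):
    for q in proj(c,V(pts)): cv2.circle(im,tuple(int(v) for v in (q-[x,y]+0.5)*s),4,col,-1)
  cv2.imwrite(f"pics/ov_{n}.png",im)
# lever tip pixel onto plane at valve z 54 (sleeve top)
def onV(c,uv,zv):
  M,o=VT(); O,d=rays(c,uv); n=M[:,2]; t=((o-O)@n+zv)/(d@n); return Vi(O+d*t[:,None])
# red mask
hsv=cv2.cvtColor(a["color"],cv2.COLOR_RGB2HSV);m=((hsv[:,:,0]<5)|(hsv[:,:,0]>174))&(hsv[:,:,1]>180)&(hsv[:,:,2]>60)
m[:, :230]=0;m[:,290:]=0;m[:200]=0;m[270:]=0
ys,xs=np.nonzero(m);rc=cv2.minAreaRect(np.c_[xs,ys].astype(np.float32));print(len(xs),rc,cv2.boxPoints(rc).tolist())
q=onV(a,cv2.boxPoints(rc),53);print(q.round(1).tolist(),q.mean(0).round(1),np.degrees(np.arctan2(-q.mean(0)[1],-q.mean(0)[0])))
E
```

```text
(array([[-7.39122617e-02, -9.96194698e-01,  4.61855071e-02],
       [ 8.44821017e-01, -8.71557427e-02, -5.27902761e-01],
       [ 5.29919264e-01, -6.93889390e-18,  8.48048096e-01]]), array([525., -91.,  80.]))
153 ((249.0, 236.0), (24.0, 6.0), 90.0) [[246.0, 224.0], [252.0, 224.0], [252.0, 248.0], [246.0, 248.0]]
[[-35.1, -17.0, 53.0], [-28.2, -32.6, 53.0], [-83.7, -70.3, 53.0], [-90.7, -55.3, 53.0]] [-59.4 -43.8  53. ] 36.39317545538298
```

View pics/ov_scene.png

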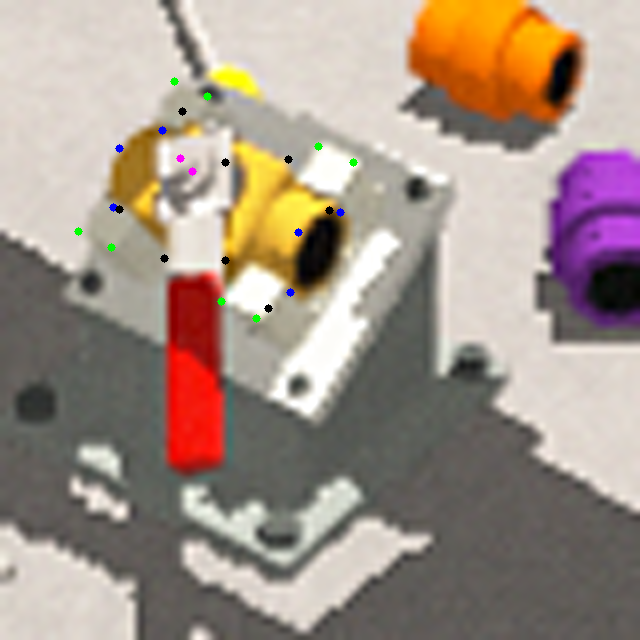

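View pics/ov_side.png

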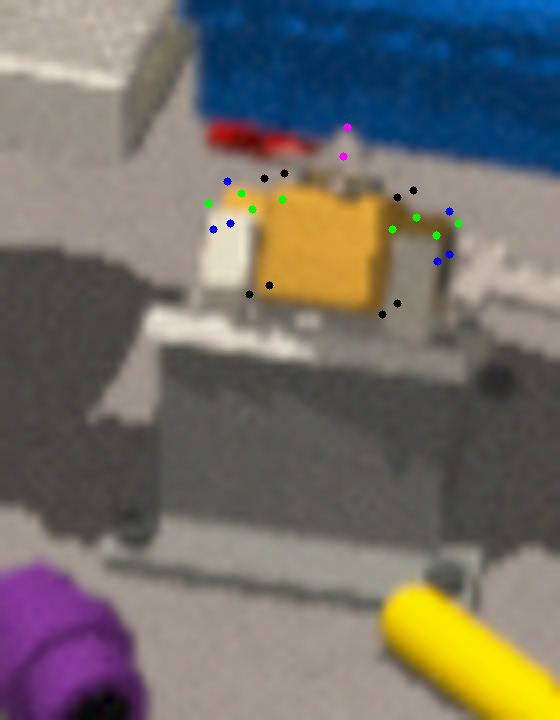

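Run:
```python
from h import *
a=load("scene","1");b=load("side","1")
crop(a,75,220,170,140,4.5,"a3");crop(b,270,125,120,75,6,"b3")
crop(a,280,135,120,80,6,"a4");crop(b,145,285,190,135,4,"b4")
```

```text
(no output)
```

View pics/a3.png

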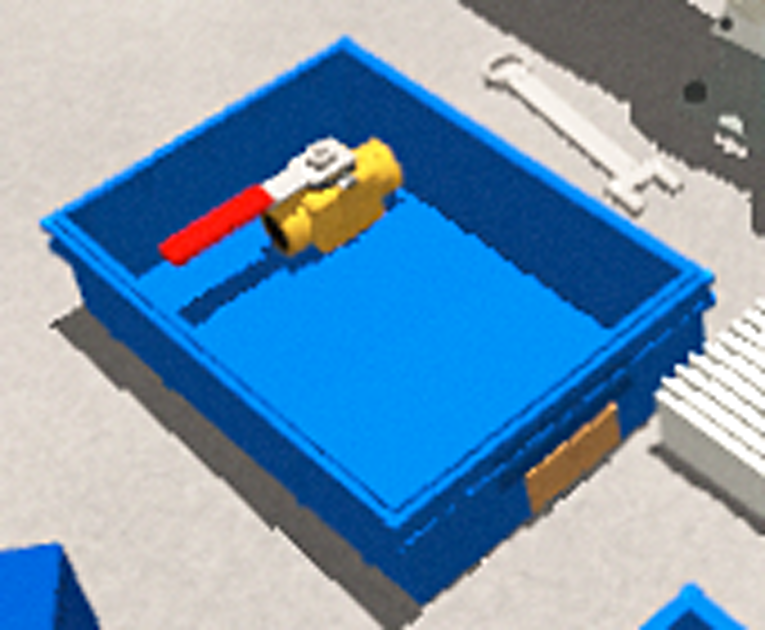

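View pics/b3.png

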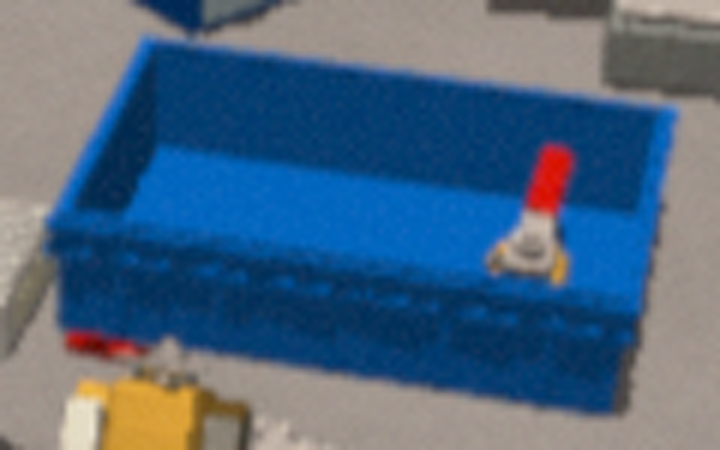

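View pics/a4.png

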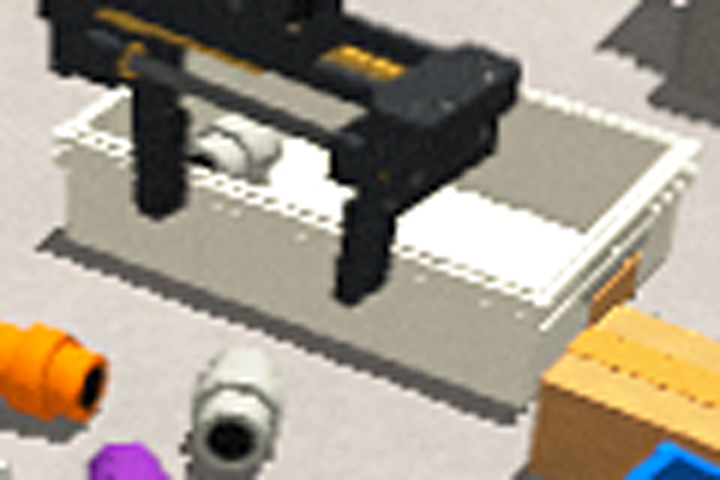

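View pics/b4.png

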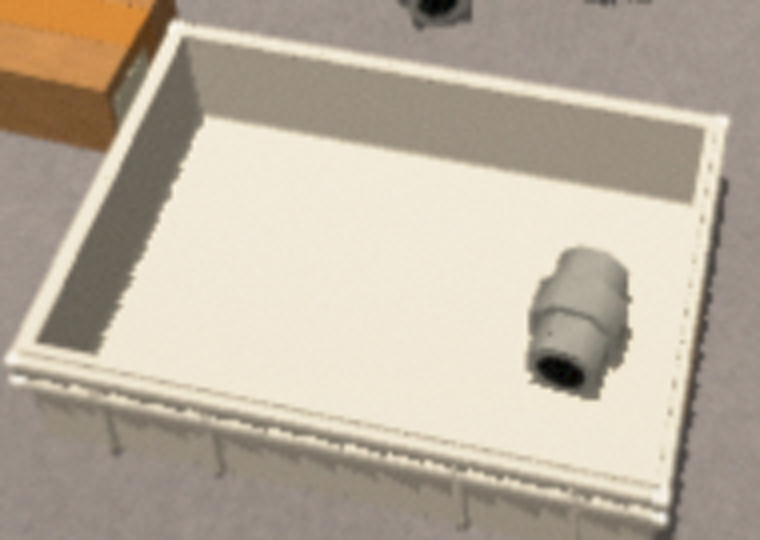

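Run:
```python
from h import *
a=load("scene","1");b=load("side","1");w=load("wrist","1")
A=np.array([(345,40),(42,224),(397,522),(712,277)])/4.5+[75,220]
B=np.array([(150,38),(678,110),(50,225),(640,310)])/6+[270,125]
W=np.array([(175,25),(727,120),(668,498),(8,358)])/4+[145,285]
for n,c,p in (("blue sc",a,A),("blue si",b,B),("white si",b,W)):
    q=onz(c,p,75);print(n,q.round(0)[:,:2].tolist(),q.mean(0).round(0))
    for i in range(4):
        e=q[(i+1)%4]-q[i];print("  ",np.linalg.norm(e).round(0),np.degrees(np.arctan2(e[1],e[0])).round(1))
print("valve stock",onz(a,[(75+330/4.5,220+190/4.5)],40),"union stock",onz(b,[(145+585/4,285+310/4)],28))
Wr=np.array([(430,280),(340,150),(215,155),(275,245),(410,25),(465,110)])/5+[100,0]
print(onz(w,Wr,23).round(1)[:,:2].tolist(), onz(w,Wr[1:2],46))
print(onz(b,[(252.5,276)],25), onz(a,[(319,204)],25))
```

```text
blue sc [[343.0, -307.0], [352.0, -513.0], [655.0, -496.0], [649.0, -292.0]] [ 500. -402.   75.]
   207.0 -87.5
   303.0 3.2
   204.0 91.7
   306.0 -177.3
blue si [[642.0, -486.0], [338.0, -498.0], [635.0, -275.0], [330.0, -293.0]] [ 486. -388.   75.]
   304.0 -177.6
   371.0 36.9
   305.0 -176.6
   367.0 -31.6
white si [[658.0, 287.0], [354.0, 253.0], [332.0, 458.0], [638.0, 490.0]] [496. 372.  75.]
   306.0 -173.8
   205.0 96.1
   308.0 6.0
   204.0 -84.5
valve stock [[ 410.79244934 -371.62404489   40.        ]] union stock [[399.89353585 354.3180907   28.        ]]
[[576.9, 127.6], [560.2, 152.6], [534.7, 152.5], [545.6, 135.1], [575.6, 175.2], [585.7, 159.3]] [[567.54540288 147.59473162  46.        ]]
[[558.57156693 157.39370137  25.        ]] [[568.18435436 145.73123074  25.        ]]
```

Run:
```python
from h import *
a=load("scene","1");b=load("side","1");w=load("wrist","1")
A=np.array([(345,40),(42,224),(397,522),(712,277)])/4.5+[74.6,219.6]
B=np.array([(678,110),(640,310),(150,38),(50,225)])/6+[269.6,124.6]
for i,j in ((0,1),(1,0),(2,2),(3,3)):print(tri([a,b],[A[i],B[j]]))
W=np.array([(175,25),(8,358)])/4+[144.6,284.6]
S=np.array([(548,302),(703,148)])/6+[279.6,134.6]
print(tri([a,b],[S[0],W[0]]),tri([a,b],[S[1],W[1]]))
```

```text
(array([ 332.17755369, -302.90647385,   68.97893757]), [1.0977459276033894, 1.0977459276033232])
(array([ 341.12897207, -511.51846869,   68.16343109]), [0.7829370524097858, 0.7829370524094853])
(array([ 647.91058289, -495.18393845,   69.69262918]), [1.7903926752905295, 1.7903926752904031])
(array([ 640.78679617, -287.46319924,   67.53803479]), [1.0427274877381634, 1.0427274877381318])
(array([663.06387061, 283.68230919,  71.10430417]), [1.734385423903219, 1.7343854239033853]) (array([643.2110333 , 488.29485014,  70.89929791]), [1.6516231759415347, 1.6516231759414677])
```

Run:
```python
from h import *
M,o=VT();Rt=np.c_[-M[:,2],M[:,1],M[:,0]];print(np.linalg.det(Rt))
for p in ((-30,-10,150),):
    print(V(p)); t,w=goto(V(p)[0],Rt)
```

```text
0.9999999999999999
[[ 544.10714089 -194.6584873   191.3096365 ]]
shift cm [  4.701 -19.466 -13.061] rot [-1.6107 -0.4237  0.4612]
```

step_arm([
  [[1,-5,-4,-0.5,-0.13,0.14,1],[2,-10,-8,-1.0,-0.26,0.29,1],[4,-15,-13,-1.3,-0.34,0.37,1],[4.7,-19.5,-13.1,-1.61,-0.424,0.461,0],[4.7,-19.5,-13.1,-1.61,-0.424,0.461,0],[4.7,-19.5,-13.1,-1.61,-0.424,0.461,0],[4.7,-19.5,-13.1,-1.61,-0.424,0.461,0],[4.7,-19.5,-13.1,-1.61,-0.424,0.461,0],[4.7,-19.5,-13.1,-1.61,-0.424,0.461,0],[4.7,-19.5,-13.1,-1.61,-0.424,0.461,0]],
])

```text
clock: 1.3
tcp_pos: [543.4, -195.5, 191.5]
orientation: [0.658, -0.296, 0.441, 0.534]
contact_force: [0.1, 0.5, -1.0]
width: 0.385
```

step_arm([
  [[0,0,0,-0.43,-0.12,0.12,0],[0,0,0,-0.43,-0.12,0.12,0],[0,0,0,-0.43,-0.12,0.12,0]],
])

```text
clock: 1.6
tcp_pos: [543.3, -196.0, 191.5]
orientation: [0.575, -0.368, 0.298, 0.667]
contact_force: [-0.8, 0.6, 0.6]
width: 0.119
```

Run:
```python
from h import *
M,o=VT();Rt=np.c_[-M[:,2],M[:,1],M[:,0]]
s=r.state();print(s["tcp_pos"],s["joint_positions"].round(2),s["width"]);goto(V((-30,-10,150))[0],Rt)
shot("wrist","2");shot("scene","2");
```

```text
[ 543.26248678 -196.00317622  191.45994316] [-0.63  0.36  1.68  0.41  1.53 -2.48] 0.11853399811830026
shift cm [ 0.08  -0.105  0.09 ] rot [ 0.0772  0.0262 -0.019 ]
```

View pics/wrist2.png

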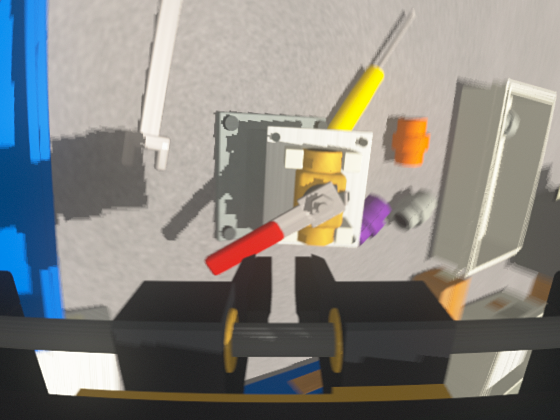

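View pics/scene2.png

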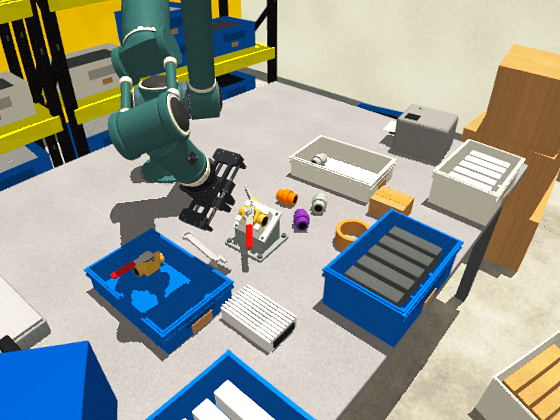

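Run:
```python
from h import *
w=load("wrist","2")
oct=[(16*x,y,20+16*z) for y in(-39,39) for x,z in ((1,0),(0,1),(-1,0))]
bod=[(x,y,z) for x in(-20,20) for y in(-23,23) for z in (40,)]
sad=[(x,y,30) for x in(-31,31) for y in(-39,-24,24,39)]
x,y,wd,h=195,95,190,190;s=4
im=cv2.resize(w["color"][y:y+h,x:x+wd,::-1],None,fx=s,fy=s,interpolation=cv2.INTER_CUBIC);cv2.imwrite("pics/w3.png",im)
for pts,col in ((oct,(255,0,0)),(bod,(0,0,0)),(sad,(0,255,0)),([(0,0,60)],(255,0,255))):
    for q in proj(w,V(pts)): cv2.circle(im,tuple(int(v) for v in (q-[x,y]+0.5)*s),4,col,-1)
cv2.imwrite("pics/w3o.png",im)
```

```text
(no output)
```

View pics/w3o.png

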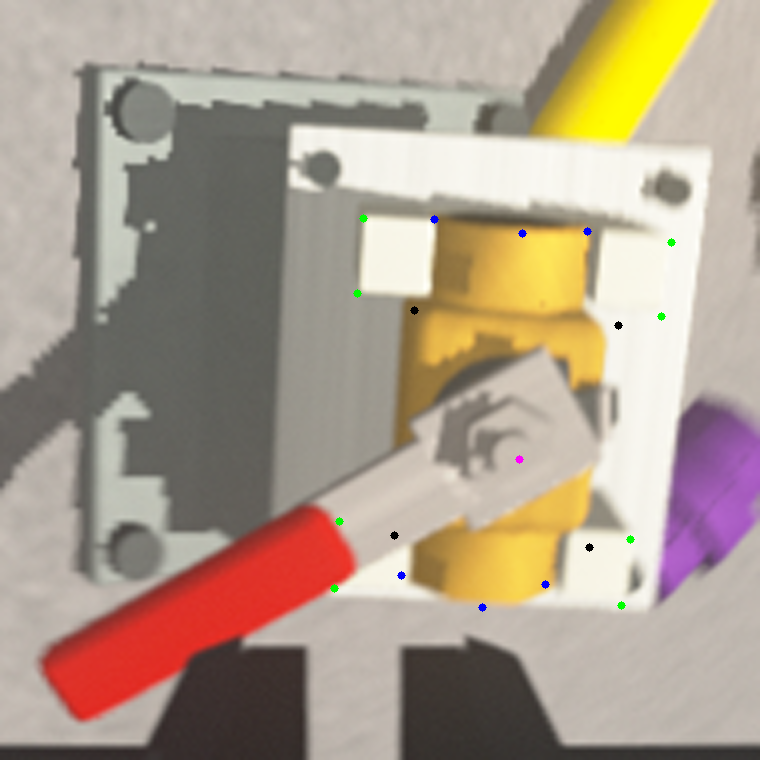

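Run:
```python
from h import *
w=load("wrist","2")
def onV(c,uv,zv):
  M,o=VT(); O,d=rays(c,uv); n=M[:,2]; t=((o-O)@n+zv)/(d@n); return Vi(O+d*t[:,None])
Z=lambda p:(np.array(p,float)/4+[194.6,94.6])
S=[(361,215),(358,293),(632,533),(632,597)];T=[(-31,39),(-31,24),(31,-24),(31,-39)]
q=onV(w,Z(S),30);print(q.round(1).tolist(),T)
print("pipe ends x",onV(w,Z([(435,219),(589,225)]),24).round(1).tolist(),onV(w,Z([(412,570),(556,575)]),24).round(1).tolist())
print("nut",onV(w,Z([(503,445)]),60).round(1))
lv=onV(w,Z([(315,508),(353,570),(42,660),(84,720)]),54);print(lv.round(1).tolist());
a=(lv[0]+lv[1])/2;b=(lv[2]+lv[3])/2;print(a,b,np.degrees(np.arctan2(-(b-a)[1],-(b-a)[0])))
plate=onV(w,Z([(290,126),(711,150),(655,608)]),-4);print("plate",plate.round(1).tolist())
```

```text
[[-31.4, 39.6, 30.0], [-30.8, 24.1, 30.0], [31.2, -22.6, 30.0], [33.2, -37.0, 30.0]] [(-31, 39), (-31, 24), (31, -24), (31, -39)]
pipe ends x [[-16.1, 39.4, 24.0], [15.3, 40.6, 24.0]] [[-14.2, -36.1, 24.0], [17.4, -35.2, 24.0]]
nut [[-3.2  2.5 60. ]]
[[-36.8, -13.9, 54.0], [-28.6, -25.9, 54.0], [-88.3, -48.9, 54.0], [-79.8, -61.4, 54.0]]
[-32.7011639  -19.90691568  54.        ] [-84.06033392 -55.1280041   54.        ] 34.44154778300206
plate [[-47.0, 54.7, -4.0], [46.6, 56.9, -4.0], [48.8, -52.3, -4.0]]
```

```bash
sed -i 's/^F0=.*/F0=np.array([523.2,-90.7,0]);yaw=np.radians(96.2)/' h.py
cat >> h.py <<'E'
def tool(): M,o=VT(); return np.c_[-M[:,2],-M[:,1],-M[:,0]]
E
python3 - <<'E'
from h import *
print(np.linalg.det(tool())); goto(V((-85,-15,120))[0],tool())
E
```

```text
0.9999999999999999
shift cm [ 2.892 -0.327 -5.364] rot [-3.0875  0.0117  0.0391]
```

step_arm([
  [[0,0,0,1.6,0,0,0],[0,0,0,1.6,0,0,0],[0,0,0,1.6,0,0,0],[0,0,0,1.6,0,0,0],[0,0,0,1.6,0,0,0],[0,0,0,1.6,0,0,0],[0,0,0,1.6,0,0,0],[0,0,0,1.6,0,0,0],[0,0,0,1.6,0,0,0],[0,0,0,1.6,0,0,0]],
])

```text
clock: 2.7
tcp_pos: [543.7, -196.0, 190.6]
orientation: [0.671, 0.127, 0.675, 0.279]
contact_force: [0.2, -0.5, -0.1]
width: 0.004
```

Run:
```python
from h import *
print(r.state()["joint_positions"].round(2)); goto(V((-85,-15,120))[0],tool())
```

```text
[-0.63  0.36  1.68  0.41  1.53 -0.96]
shift cm [ 2.911e+00 -5.400e+00 -5.000e-03] rot [ 1.6862 -0.024  -0.0145]
```

step_arm([
  [[0.5,-1,0,1.69,-0.02,-0.01,0],[1,-2,0,1.69,-0.02,-0.01,0],[1.5,-3,0,1.69,-0.02,-0.01,0],[2,-4,0,1.69,-0.02,-0.01,0],[2.9,-5.4,0,1.69,-0.02,-0.01,0],[2.9,-5.4,0,1.69,-0.02,-0.01,0],[2.9,-5.4,0,1.69,-0.02,-0.01,0],[2.9,-5.4,0,1.69,-0.02,-0.01,0],[2.9,-5.4,0,1.69,-0.02,-0.01,0],[2.9,-5.4,0,1.69,-0.02,-0.01,0]],
])

```text
clock: 3.7
tcp_pos: [552.7, -223.9, 137.0]
orientation: [0.412, 0.55, 0.679, -0.26]
contact_force: [0.4, 0.6, -0.1]
width: 0.007
```

Run:
```python
from h import *
print(r.state()["joint_positions"].round(2)); goto(V((-85,-15,120))[0],tool());shot("wrist","4")
```

```text
[-0.65  0.43  1.68  0.4   1.45  0.49]
shift cm [ 0.022 -0.002  0.026] rot [ 0.1862 -0.0064 -0.0023]
```

View pics/wrist4.png

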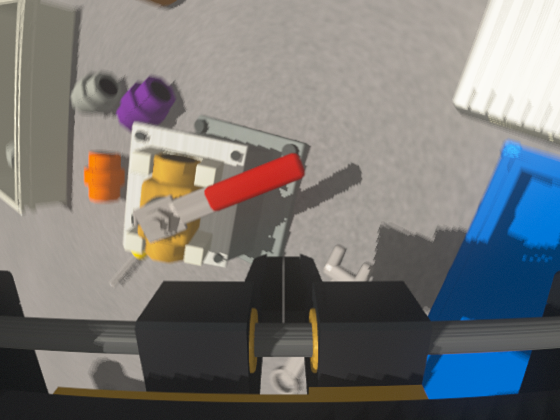

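```bash
cat >> h.py <<'E'
def C(th,r,gap=0,z=47):
    th=np.radians(th);c,s=np.cos(th),np.sin(th);d=np.array([-c,-s]);t=np.array([s,-c])
    return np.r_[r*d-t*(9+17.5*s+9*c+gap),z]
def path(ths,r,gap=0,z=47):
    for th in ths:
        p=C(th,r,gap,z); s=r_.state(); t=Rtcp().inv().apply(V(p)[0]-s["tcp_pos"])/10; print(th,p.round(1),t.round(2))
r_=r
E
python3 - <<'E'
from h import *
print(C(35,65,7)); goto(V(C(35,65,7,120))[0],tool());goto(V(C(35,65,7))[0],tool())
E
```

```text
[-72.4080464   -9.91463458  47.        ]
shift cm [ 0.036 -0.285 -1.3  ] rot [ 0.181  -0.0063 -0.0024]
shift cm [ 7.336 -0.306 -1.256] rot [ 0.181  -0.0063 -0.0024]
```

step_arm([
  [[0,-0.3,-1.3,0.18,-0.006,0,0],[0,-0.3,-1.3,0.18,-0.006,0,0],[2,-0.3,-1.3,0.18,-0.006,0,0],[4,-0.3,-1.3,0.18,-0.006,0,0],[6,-0.3,-1.3,0.18,-0.006,0,0],[7.3,-0.3,-1.3,0.18,-0.006,0,0],[7.3,-0.3,-1.3,0.18,-0.006,0,0],[7.3,-0.3,-1.3,0.18,-0.006,0,0]],
])

```text
clock: 4.55
tcp_pos: [542.5, -175.4, 82.4]
orientation: [0.362, 0.585, 0.65, -0.323]
contact_force: [0.1, -0.6, -0.2]
width: 0.007
```

Run:
```python
from h import *
shot("wrist","5");shot("scene","5");c=load("scene","5");crop(c,170,150,180,150,4.4,"a5")
goto(V(C(35,65,7))[0],tool());print(r.state()["contact_force"].round(1))
path([35,40,45,50,55,60,65,70],65)
```

```text
shift cm [ 0.168 -0.071  0.018] rot [ 0.0015  0.001  -0.0039]
[ 0.1 -0.9 -1.5]
35 [-68.4 -15.6  47. ] [ 0.17  0.5  -0.38]
40 [-67.2 -21.   47. ] [ 0.17  1.04 -0.5 ]
45 [-65.6 -26.3  47. ] [ 0.17  1.57 -0.66]
50 [-63.4 -31.7  47. ] [ 0.18  2.11 -0.88]
55 [-60.6 -36.9  47. ] [ 0.18  2.63 -1.16]
60 [-57.3 -42.   47. ] [ 0.18  3.14 -1.49]
65 [-53.4 -46.8  47. ] [ 0.18  3.62 -1.87]
70 [-49.  -51.3  47. ] [ 0.18  4.07 -2.31]
```

View pics/wrist5.png

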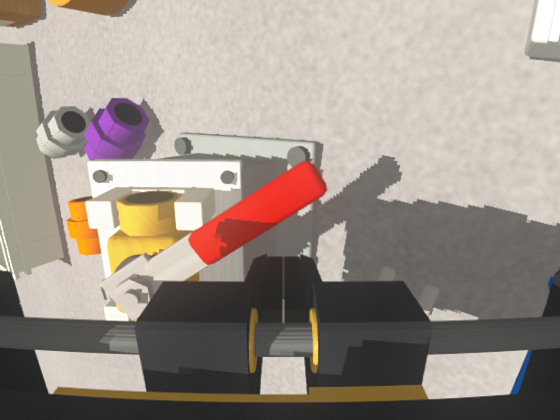

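View pics/a5.png

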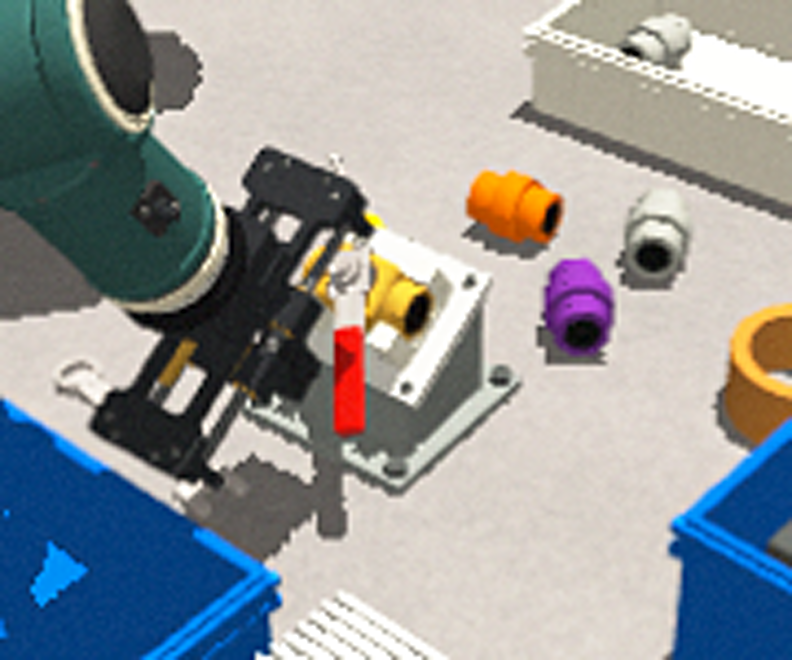

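step_arm([
  [[0.25,0.1,-0.1,0,0,0,0],[0.25,0.3,-0.25,0,0,0,0],[0.25,0.5,-0.38,0,0,0,0],[0.25,0.77,-0.44,0,0,0,0],[0.25,1.04,-0.5,0,0,0,0],[0.25,1.3,-0.58,0,0,0,0],[0.25,1.57,-0.66,0,0,0,0]],
])

```text
clock: 5.35
tcp_pos: [555.4, -167.6, 83.7]
orientation: [0.361, 0.583, 0.652, -0.324]
contact_force: [-8.7, -2.0, 1.8]
width: 0.002
```

Run:
```python
from h import *
M,o=VT();s=r.state();print(Vi(s["tcp_pos"]).round(1),(s["contact_force"]@M).round(1),s["torque"].round(2))
shot("wrist","6")
path([45,50,55,60,65,70,75],65)
```

```text
[[-65.8 -23.7  45.5]] [0.1 8.8 2.1] [-0.35  1.14  0.84]
45 [-65.6 -26.3  47. ] [-0.15  0.23 -0.01]
50 [-63.4 -31.7  47. ] [-0.15  0.77 -0.23]
55 [-60.6 -36.9  47. ] [-0.15  1.29 -0.5 ]
60 [-57.3 -42.   47. ] [-0.15  1.8  -0.83]
65 [-53.4 -46.8  47. ] [-0.15  2.28 -1.22]
70 [-49.  -51.3  47. ] [-0.16  2.73 -1.66]
75 [-44.1 -55.5  47. ] [-0.16  3.15 -2.15]
```

View pics/wrist6.png

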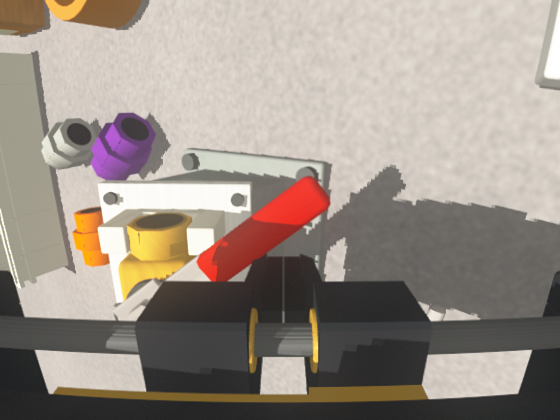

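step_arm([
  [[0,0.45,-0.1,0,0,0,0],[0,0.75,-0.23,0,0,0,0],[0,1.0,-0.36,0,0,0,0],[0,1.29,-0.5,0,0,0,0],[0,1.55,-0.66,0,0,0,0],[0,1.8,-0.83,0,0,0,0],[0,2.04,-1.02,0,0,0,0],[0,2.28,-1.22,0,0,0,0]],
])

```text
clock: 6.2
tcp_pos: [574.3, -155.2, 89.2]
orientation: [0.36, 0.581, 0.653, -0.325]
contact_force: [-8.6, -4.5, 0.5]
width: 0.007
```

Run:
```python
from h import *
M,o=VT();s=r.state();print(Vi(s["tcp_pos"]).round(1),(s["contact_force"]@M).round(1),s["torque"].round(2))
shot("wrist","7")
path([60,65,70,75,80,85],67,z=46)
```

```text
[[-54.2 -43.8  44.7]] [-2.7  9.   2.3] [-0.72  1.16  0.83]
60 [-58.3 -43.7  46. ] [-0.12 -0.07  0.44]
65 [-54.3 -48.6  46. ] [-0.12  0.42  0.04]
70 [-49.7 -53.2  46. ] [-0.13  0.88 -0.42]
75 [-44.6 -57.4  46. ] [-0.13  1.31 -0.93]
80 [-39.  -61.2  46. ] [-0.13  1.68 -1.49]
85 [-33.  -64.4  46. ] [-0.14  2.   -2.09]
```

View pics/wrist7.png

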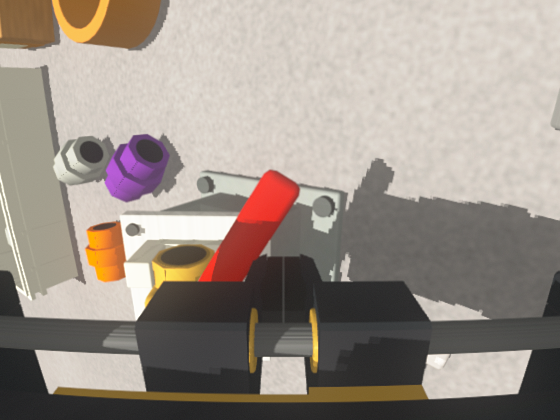

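step_arm([
  [[-0.1,0.35,-0.05,0,0,0,0],[-0.1,0.6,-0.25,0,0,0,0],[-0.1,0.88,-0.5,0,0,0,0],[-0.1,1.1,-0.72,0,0,0,0],[-0.1,1.31,-0.98,0,0,0,0],[-0.1,1.4,-1.12,0,0,0,0]],
])

```text
clock: 6.85
tcp_pos: [585.4, -145.4, 94.9]
orientation: [0.359, 0.58, 0.655, -0.326]
contact_force: [-7.3, -3.9, -0.8]
width: 0.002
```

Run:
```python
from h import *
M,o=VT();s=r.state();print(Vi(s["tcp_pos"]).round(1),(s["contact_force"]@M).round(1),s["torque"].round(2))
w=shot("wrist","8")
path([65,70,75,80,85,90],70,z=46)
```

```text
[[-43.9 -56.   45. ]] [-3.   7.7  1. ] [-0.93  0.91  0.66]
65 [-55.6 -51.3  46. ] [-0.09 -0.48  1.18]
70 [-50.7 -56.   46. ] [-0.09 -0.01  0.7 ]
75 [-45.4 -60.3  46. ] [-0.1   0.42  0.17]
80 [-39.5 -64.1  46. ] [-0.11  0.8  -0.42]
85 [-33.2 -67.4  46. ] [-0.11  1.12 -1.05]
90 [-26.5 -70.   46. ] [-0.11  1.39 -1.72]
```

View pics/wrist8.png

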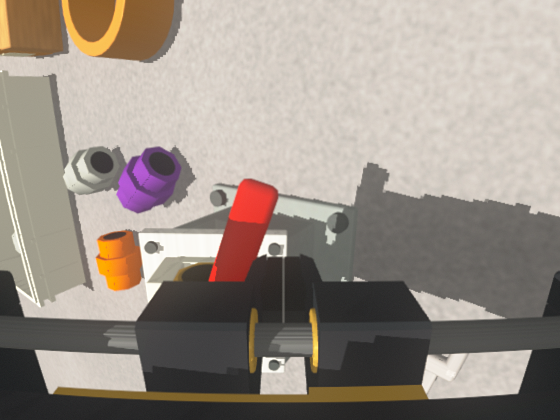

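step_arm([
  [[-0.08,0.4,-0.1,0,0,0,0],[-0.08,0.6,-0.25,0,0,0,0],[-0.08,0.75,-0.45,0,0,0,0],[-0.08,0.85,-0.65,0,0,0,0]],
])

```text
clock: 7.3
tcp_pos: [591.3, -140.4, 97.7]
orientation: [0.359, 0.578, 0.655, -0.328]
contact_force: [-6.4, -5.4, -1.7]
width: 0.007
```

```bash
cat > st.py <<'E'
from h import *
M,o=VT();s=r.state();p=Vi(s["tcp_pos"])[0];print(p.round(1),(s["contact_force"]@M).round(1),np.linalg.norm(s["contact_force"]).round(1),s["torque"].round(2),s["clock"])
E
python3 st.py
```

```text
[-38.7 -62.4  45.1] [-4.8  7.   1. ] 8.6 [-0.96  0.86  0.53] 7.3
```

step_arm([
  [[-0.08,0.2,-0.2,0,0,0,0],[-0.08,0.25,-0.4,0,0,0,0],[-0.08,0.3,-0.6,0,0,0,0],[-0.08,0.35,-0.8,0,0,0,0]],
])

```text
clock: 7.7
tcp_pos: [592.5, -135.2, 101.4]
orientation: [0.359, 0.577, 0.656, -0.329]
contact_force: [-5.3, -6.8, -1.4]
width: 0.01
```

```bash
python3 st.py
python3 - <<'E'
from h import *
w=shot("wrist","9")
E
```

```text
[-32.5 -64.1  45.5] [-6.   6.   2.1] 8.7 [-1.09  0.63  0.46] 7.7
```

View pics/wrist9.png

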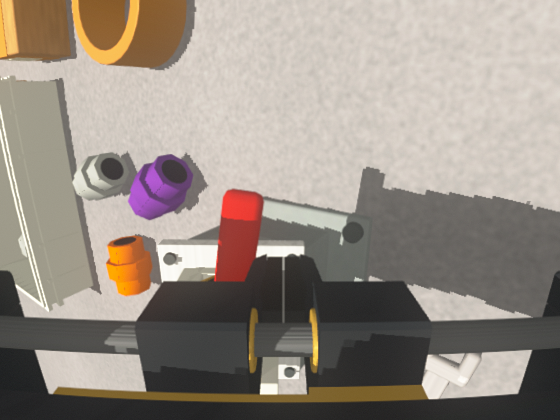

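step_arm([
  [[-0.05,0.1,-0.3,0,0,0,0],[-0.05,0.1,-0.45,0,0,0,0],[-0.05,0.1,-0.6,0,0,0,0]],
])

```text
clock: 8.05
tcp_pos: [592.5, -131.9, 104.2]
orientation: [0.36, 0.576, 0.656, -0.331]
contact_force: [-1.5, -6.7, -0.5]
width: 0.005
```

```bash
python3 st.py
```

```text
[-28.2 -64.5  46.2] [-5.7  2.2  3. ] 6.8 [-1.16  0.42  0.24] 8.05
```

step_arm([
  [[0,0.05,-0.25,0,0,0,0],[0,0.05,-0.35,0,0,0,0],[0,0.05,-0.45,0,0,0,0]],
])

```text
clock: 8.35
tcp_pos: [592.5, -130.1, 105.9]
orientation: [0.361, 0.575, 0.655, -0.332]
contact_force: [-1.8, -6.4, -2.6]
width: 0.004
```

```bash
python3 st.py
```

```text
[-25.9 -64.7  46.6] [-6.6  2.5  1.1] 7.1 [-1.24  0.21  0.13] 8.35
```

step_arm([
  [[0.05,0,-0.25,0,0,0,0],[0.05,0,-0.35,0,0,0,0],[0.05,0,-0.45,0,0,0,0]],
])

```text
clock: 8.65
tcp_pos: [592.5, -128.3, 107.2]
orientation: [0.362, 0.575, 0.654, -0.333]
contact_force: [0.0, -7.3, -0.7]
width: 0.005
```

```bash
python3 st.py
```

```text
[-23.6 -64.8  46.8] [-6.5  0.8  3.2] 7.3 [-1.16  0.14  0.08] 8.65
```

step_arm([
  [[0.05,0,-0.25,0,0,0,0],[0.05,0,-0.35,0,0,0,0],[0.05,0,-0.45,0,0,0,0]],
])

```text
clock: 8.95
tcp_pos: [592.5, -126.5, 108.5]
orientation: [0.364, 0.575, 0.652, -0.335]
contact_force: [-1.0, -6.2, -2.1]
width: 0.003
```

```bash
python3 st.py;python3 - <<'E'
from h import *
w=shot("wrist","10")
E
```

```text
[-21.4 -65.1  47. ] [-6.2  1.6  1.4] 6.6 [-1.3   0.06  0.06] 8.95
```

View pics/wrist10.png

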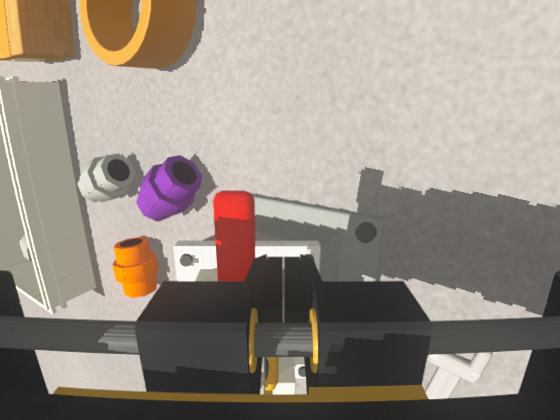

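step_arm([
  [[0.03,0,-0.25,0,0,0,0],[0.03,0,-0.35,0,0,0,0],[0.03,0,-0.45,0,0,0,0],[0.03,0,-0.55,0,0,0,0]],
])

```text
clock: 9.4
tcp_pos: [592.6, -124.1, 110.5]
orientation: [0.366, 0.574, 0.651, -0.336]
contact_force: [-0.9, -7.3, -2.2]
width: 0.002
```

```bash
python3 st.py
python3 - <<'E'
from h import *
goto(V((-20,-65,47))[0],tool())
E
```

```text
[-18.4 -65.4  47.4] [-7.2  1.7  1.9] 7.7 [-1.33  0.03  0.09] 9.4
shift cm [ 0.045 -0.034  0.164] rot [-0.0028  0.0266  0.0189]
```

step_arm([
  [[0.06,0,-0.25,0,0.01,0.01,0],[0.06,0,-0.35,0,0.02,0.02,0],[0.06,0,-0.45,0,0.02,0.02,0],[0.06,0,-0.55,0,0.02,0.02,0]],
])

```text
clock: 9.8
tcp_pos: [592.5, -121.9, 112.1]
orientation: [0.364, 0.583, 0.648, -0.328]
contact_force: [-0.1, -8.9, -1.7]
width: 0.002
```

```bash
python3 st.py
```

```text
[-15.6 -65.6  47.6] [-8.4  1.   3.3] 9.0 [-1.35  0.07  0.16] 9.8
```

step_arm([
  [[0.06,0,-0.25,0,0,0,0],[0.06,0,-0.35,0,0,0,0],[0.06,0,-0.45,0,0,0,0]],
])

```text
clock: 10.1
tcp_pos: [592.5, -120.5, 113.2]
orientation: [0.366, 0.583, 0.646, -0.329]
contact_force: [0.5, -7.4, -2.4]
width: 0.009
```

```bash
python3 st.py;python3 - <<'E'
from h import *
w=shot("wrist","11");s=shot("scene","11");crop(s,190,170,130,110,6,"a11")
E
```

```text
[-13.9 -65.7  47.8] [-7.5  0.3  1.9] 7.8 [-1.38  0.13  0.2 ] 10.1
```

View pics/wrist11.png

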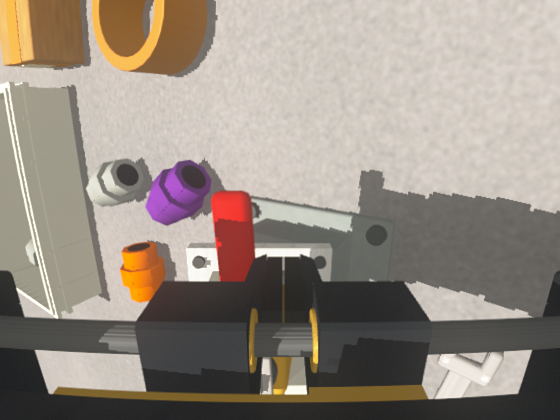

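View pics/a11.png

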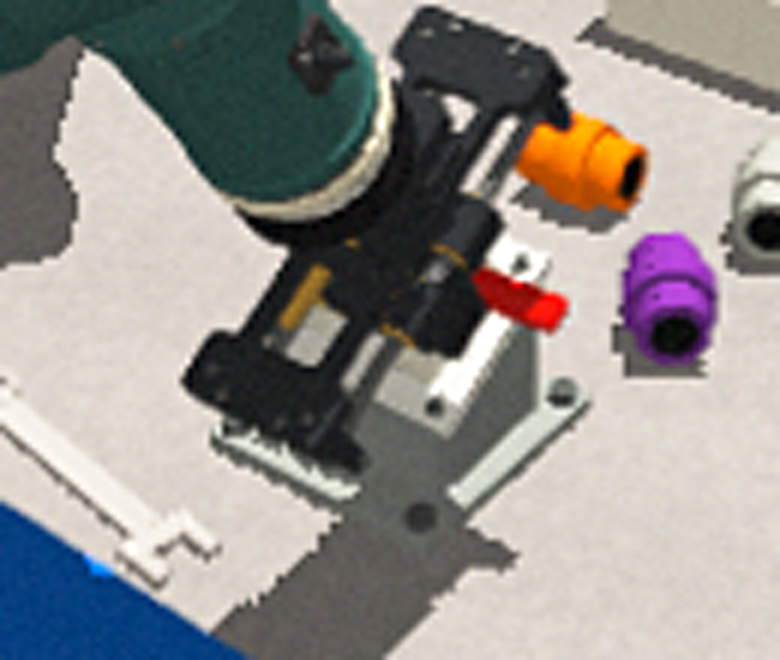

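step_arm([
  [[0.06,0,-0.25,0,0,0,0],[0.06,0,-0.35,0,0,0,0],[0.06,0,-0.45,0,0,0,0],[0.06,0,-0.5,0,0,0,0]],
])

```text
clock: 10.6
tcp_pos: [592.4, -118.5, 114.4]
orientation: [0.368, 0.582, 0.645, -0.331]
contact_force: [-1.0, -7.2, -2.9]
width: 0.007
```

```bash
python3 st.py
```

```text
[-11.5 -65.8  47.8] [-7.6  1.8  1.3] 7.9 [-1.44  0.07  0.17] 10.6
```

step_arm([
  [[0.06,-0.05,-0.25,0,0.01,0.02,0],[0.06,-0.05,-0.35,0,0.01,0.02,0],[0.06,-0.05,-0.45,0,0.01,0.02,0],[0.06,-0.05,-0.5,0,0.01,0.02,0]],
])

```text
clock: 11.0
tcp_pos: [592.3, -116.7, 115.6]
orientation: [0.37, 0.59, 0.639, -0.326]
contact_force: [1.0, -8.3, -3.8]
width: 0.006
```

```bash
python3 st.py
```

```text
[ -9.4 -65.9  47.9] [-9.  -0.1  1.2] 9.1 [-1.53 -0.06 -0.  ] 11.0
```

step_arm([
  [[0.06,0,-0.25,0,0,0,0],[0.06,0,-0.35,0,0,0,0],[0.06,0,-0.45,0,0,0,0],[0.06,0,-0.5,0,0,0,0]],
])

```text
clock: 11.4
tcp_pos: [592.3, -115.4, 116.4]
orientation: [0.373, 0.589, 0.638, -0.327]
contact_force: [-0.0, -9.0, -5.0]
width: 0.003
```

```bash
python3 st.py
```

```text
[ -7.9 -66.   47.8] [-10.3   1.    0.5] 10.3 [-1.95 -0.02  0.19] 11.4
```

step_arm([
  [[0.06,0,-0.3,0,0,0,0],[0.06,0,-0.45,0,0,0,0],[0.06,0,-0.55,0,0,0,0],[0.06,0,-0.55,0,0,0,0]],
])

```text
clock: 11.8
tcp_pos: [592.3, -114.6, 117.1]
orientation: [0.376, 0.588, 0.636, -0.33]
contact_force: [0.0, -11.5, -5.8]
width: 0.006
```

```bash
python3 st.py
python3 - <<'E'
from h import *
w=shot("wrist","12");goto(V((0,-66,47))[0],tool())
E
```

```text
[ -6.9 -66.1  48. ] [-12.8   1.2   1.2] 12.9 [-2.26  0.02  0.17] 11.8
shift cm [ 0.076 -0.016 -0.692] rot [-0.0036  0.0346 -0.0281]
```

View pics/wrist12.png

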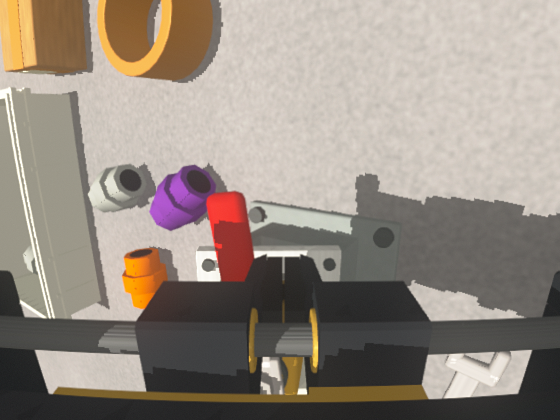

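step_arm([
  [[0.06,0,-0.4,0,0,0,0],[0.06,0,-0.55,0,0,0,0],[0.06,0,-0.7,0,0,0,0],[0.06,0,-0.7,0,0,0,0]],
])

```text
clock: 12.25
tcp_pos: [592.2, -113.6, 118.1]
orientation: [0.379, 0.587, 0.633, -0.333]
contact_force: [-0.4, -14.9, -6.6]
width: 0.004
```

```bash
python3 st.py
```

```text
[ -5.4 -66.1  48.3] [-16.    2.    2.2] 16.3 [-2.76  0.04  0.21] 12.25
```

step_arm([
  [[0.03,0,-0.4,0,0,0,0],[0.03,0,-0.6,0,0,0,0],[0.03,0,-0.8,0,0,0,0],[0.03,0,-0.8,0,0,0,0]],
])

```text
clock: 12.65
tcp_pos: [592.0, -112.5, 119.4]
orientation: [0.383, 0.585, 0.631, -0.336]
contact_force: [-0.4, -17.1, -8.3]
width: 0.007
```

```bash
python3 st.py;python3 - <<'E'
from h import *
w=shot("wrist","13");
def cr(n,t):
    c=load(n,t); return cv2.resize(c["color"][170:300,100:340,::-1],None,fx=3,fy=3)
cv2.imwrite("pics/cmp.png",cr("wrist","13"))
s=shot("side","13");crop(s,255,150,90,100,6,"b13")
E
```

```text
[ -3.8 -66.   48.9] [-18.8   2.2   2. ] 19.0 [-3.16 -0.03  0.24] 12.65
```

View pics/cmp.png

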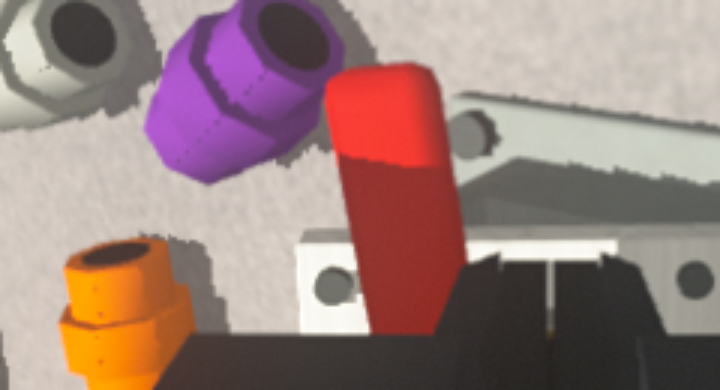

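View pics/b13.png

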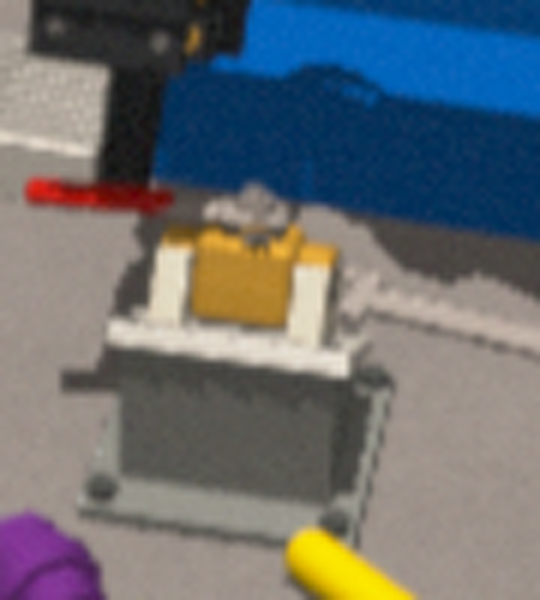

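```bash
cat > lev.py <<'E'
from h import *
def onV(c,uv,zv):
  M,o=VT(); O,d=rays(c,uv); n=M[:,2]; t=((o-O)@n+zv)/(d@n); return Vi(O+d*t[:,None])
def lev(w,x0=180,x1=300,y0=150,y1=330):
  hsv=cv2.cvtColor(w["color"],cv2.COLOR_RGB2HSV);m=((hsv[:,:,0]<6)|(hsv[:,:,0]>172))&(hsv[:,:,1]>150)&(hsv[:,:,2]>60)
  m[:y0]=0;m[y1:]=0;m[:,:x0]=0;m[:,x1:]=0
  rows=[y for y in range(y0,y1) if m[y].sum()>15]
  rows=rows[12:]; L=[];Rr=[]
  for y in rows:
    xs=np.nonzero(m[y])[0];L.append((xs[0],y));Rr.append((xs[-1],y))
  for E,nm in ((L,"L"),(Rr,"R")):
    q=onV(w,np.array(E),49.5)[:, :2]; n=len(q)
    f=cv2.fitLine(q[:].astype(np.float32),cv2.DIST_HUBER,0,0.01,0.01).ravel(); d=f[:2]*(-1 if f[1]>0 else 1)
    print(nm,n,"angle",np.degrees(np.arctan2(-d[1],-d[0])).round(2),q[0].round(1),q[-1].round(1))
import sys
if __name__=="__main__":
  for t in sys.argv[1:]: print(t); lev(load("wrist",t))
E
python3 lev.py 9 10 11 12 13
```

```text
9
L 78 angle 80.41 [  -7.6 -100.9] [ -1.  -62.7]
R 78 angle 78.13 [ -24.2 -100.8] [-15.3 -62.7]
10
L 77 angle 89.17 [   7.7 -101.1] [  8.4 -63.2]
R 77 angle 85.42 [  -9.1 -100.9] [ -4. -63.]
11
L 77 angle 92.56 [  16.9 -101.2] [ 15.2 -63.3]
R 77 angle 88.6 [  -0.5 -101. ] [  3.6 -63.2]
12
L 76 angle 97.44 [  25.8 -101. ] [ 21.2 -63.8]
R 76 angle 92.95 [   9.3 -100.8] [ 10.6 -63.6]
13
L 77 angle 97.62 [  28.4 -101.3] [ 23.3 -63.6]
R 77 angle 92.24 [  11.4 -101. ] [ 13.8 -63.3]
```

step_arm([
  [[0,0,-0.5,0,0,0,0],[0,0,-0.7,0,0,0,0],[0,0,-0.85,0,0,0,0],[0,0,-0.85,0,0,0,0]],
])

```text
clock: 13.15
tcp_pos: [591.6, -111.7, 120.8]
orientation: [0.388, 0.583, 0.628, -0.34]
contact_force: [0.9, -18.9, -9.8]
width: 0.004
```

```bash
python3 st.py;python3 -c "
from h import *
shot('wrist','14')"; python3 lev.py 14
```

```text
[ -2.3 -65.8  49.5] [-21.2   1.2   1.7] 21.3 [-3.48  0.01  0.22] 13.15
14
L 77 angle 97.48 [  29.5 -101.1] [ 24.3 -63.3]
R 77 angle 89.51 [  12.9 -100.6] [ 15.2 -62.9]
```

step_arm([
  [[0,0,0,0,0,0,0],[0,0,0.5,0,0,0,0],[0,0,1.5,0,0,0,0],[0,0,2,0,0,0,0],[-2,0,2,0,0,0,0],[-5,0,2,0,0,0,0],[-8,0,2,0,0,0,0.6],[-10,0,2,0,0,0,0.8]],
])

```text
clock: 14.0
tcp_pos: [596.1, -177.0, 201.7]
orientation: [0.388, 0.584, 0.627, -0.34]
contact_force: [-0.3, 0.9, 0.2]
width: 0.161
```

```bash
python3 st.py;python3 - <<'E'
from h import *
goto(V((0,0,150))[0],tool())
E
```

```text
[-14.9 -63.2 152.8] [ 0.9  0.2 -0.3] 1.0 [-0.14  0.04 -0.02] 14.0
shift cm [-0.037 -6.33  -1.476] rot [-0.004   0.0718 -0.0335]
```

step_arm([
  [[0,-2,-0.5,0,0.07,-0.03,0.75],[0,-4,-1,0,0.07,-0.03,0.75],[0,-6.3,-1.5,0,0.07,-0.03,0.75],[0,-6.3,-1.5,0,0.07,-0.03,0.75],[0,-6.3,-1.5,0,0.07,-0.03,0.75]],
])

```text
clock: 14.5
tcp_pos: [532.4, -169.3, 207.2]
orientation: [0.361, 0.586, 0.649, -0.325]
contact_force: [-0.2, 0.1, -0.4]
width: 0.62
```

```bash
python3 st.py;python3 - <<'E'
from h import *
goto(V((0,0,150))[0],tool());shot("wrist","15");s=shot("scene","15");crop(s,190,170,130,110,6,"a15");s=shot("side","15");crop(s,255,150,90,100,6,"b15")
E
```

```text
[  0.3  -0.6 149.8] [-0.1  0.2 -0.4] 0.4 [-0.14  0.08  0.02] 14.5
shift cm [-0.024 -0.063  0.028] rot [-0.004   0.0016 -0.0046]
```

View pics/wrist15.png

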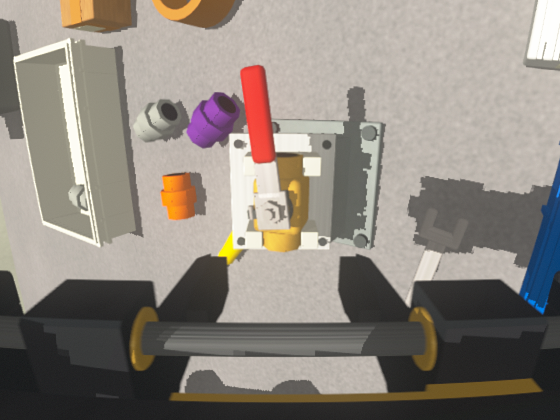

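View pics/a15.png

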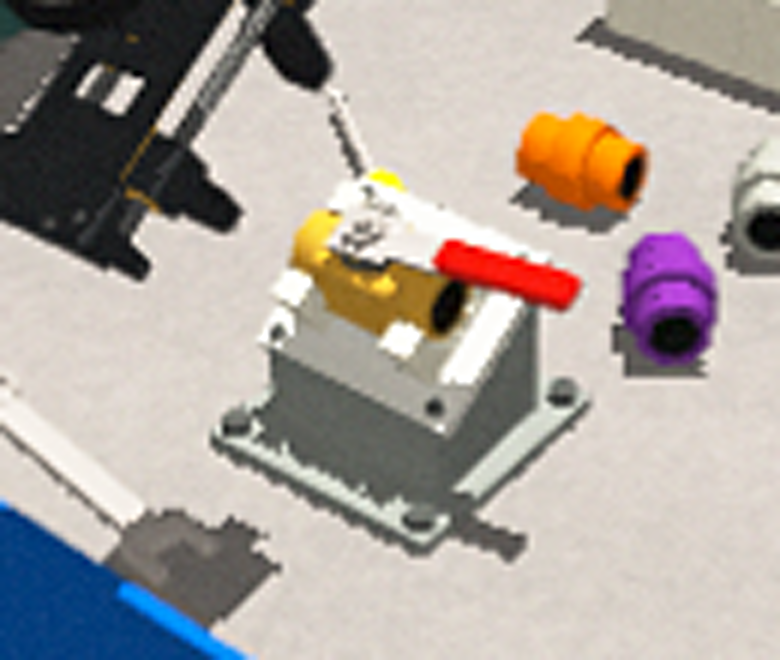

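View pics/b15.png

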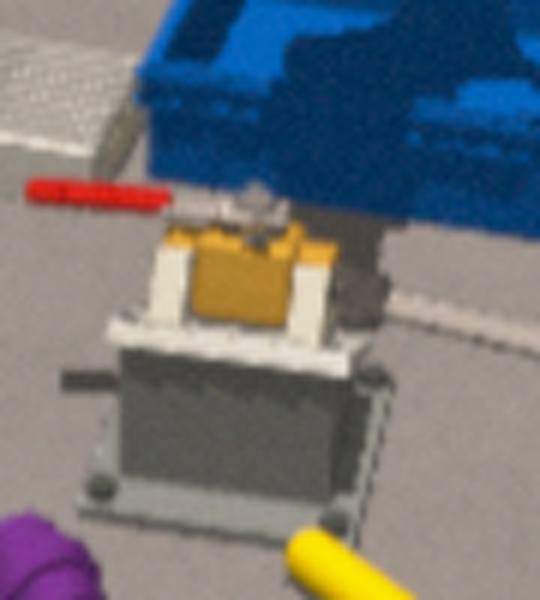

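Lever now points past along‑pipe (image (255,110) wrist view), valve seated in the saddles. Refining the valve pose before gripping.

```bash
python3 - <<'E'
from h import *
w=load("wrist","15")
x,y,wd,h=220,100,180,165;s=4
im=cv2.resize(w["color"][y:y+h,x:x+wd,::-1],None,fx=s,fy=s,interpolation=cv2.INTER_CUBIC)
sad=[(x,y,30) for x in(-31,31) for y in(-39,-24,24,39)]
bod=[(x,y,z) for x in(-20,20) for y in(-23,23) for z in (40,)]
for pts,col in ((bod,(0,0,0)),(sad,(0,160,0)),([(0,0,60)],(255,0,255))):
    for q in proj(w,V(pts)): cv2.circle(im,tuple(int(v) for v in (q-[x,y]+0.5)*s),3,col,-1)
cv2.imwrite("pics/w15o.png",im)
E
python3 lev.py 15
```

```text
15Traceback (most recent call last):
  File "lev.py", line 17, in <module>
    for t in sys.argv[1:]: print(t); lev(load("wrist",t))
                                     ~~~^^^^^^^^^^^^^^^^^
  File "lev.py", line 12, in lev
    q=onV(w,np.array(E),49.5)[:, :2]; n=len(q)
      ~~~^^^^^^^^^^^^^^^^^^^^
  File "lev.py", line 3, in onV
    M,o=VT(); O,d=rays(c,uv); n=M[:,2]; t=((o-O)@n+zv)/(d@n); return Vi(O+d*t[:,None])
                  ~~~~^^^^^^
  File "h.py", line 8, in rays
    p=und(c,uv); d=np.c_[p,np.ones(len(p))]@c["T"][:3,:3].T
  File "h.py", line 6, in und
    return cv2.undistortPoints(np.array(uv,float).reshape(-1,1,2),K,d,None,None).reshape(-1,2)
           ~~~~~~~~~~~~~~~~~~~^^^^^^^^^^^^^^^^^^^^^^^^^^^^^^^^^^^^^^^^^^^^^^^^^^
cv2.error: OpenCV(4.12.0) /io/opencv/modules/calib3d/src/undistort.dispatch.cpp:347: error: (-215:Assertion failed) CV_IS_MAT(_src) && CV_IS_MAT(_dst) && (_src->rows == 1 || _src->cols == 1) && (_dst->rows == 1 || _dst->cols == 1) && _src->cols + _src->rows - 1 == _dst->rows + _dst->cols - 1 && (CV_MAT_TYPE(_src->type) == CV_32FC2 || CV_MAT_TYPE(_src->type) == CV_64FC2) && (CV_MAT_TYPE(_dst->type) == CV_32FC2 || CV_MAT_TYPE(_dst->type) == CV_64FC2) in function 'cvUndistortPointsInternal'
```

View pics/w15o.png

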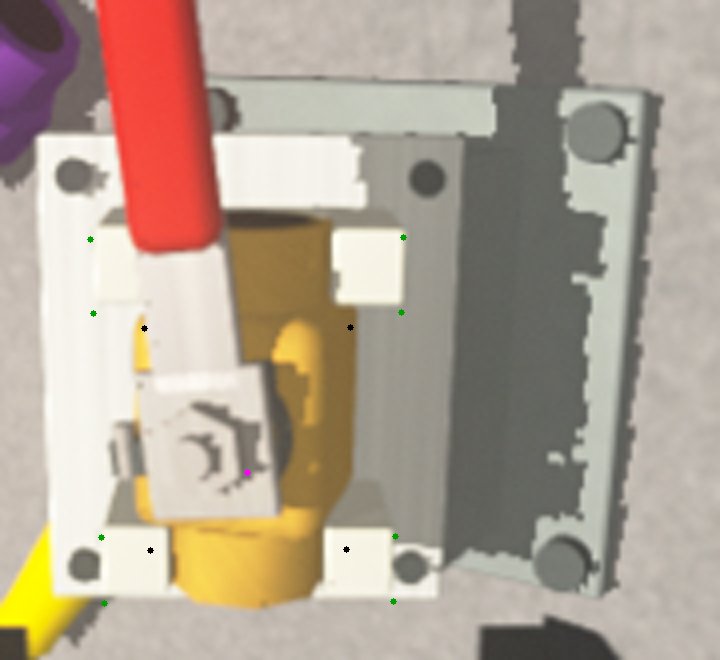

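Run:
```python
from h import *
for n in ("scene","side"):
  w=load(n,"15");print(n,proj(w,V([(0,0,60),(8,0,60)])).round(1).tolist())
s=load("scene","15");o=load("scene","1")
f=lambda c:cv2.resize(c["color"][190:240,230:290,::-1],None,fx=6.5,fy=6.5,interpolation=cv2.INTER_CUBIC)
cv2.imwrite("pics/cmp2.png",np.hstack([f(o),f(s)]))
w=load("wrist","15");print(w["T"].round(2).tolist(), Vi(w["T"][:3,3]).round(0))
```

```text
scene [[246.9, 209.1], [248.4, 206.6]]
side [[298.3, 180.5], [297.9, 180.7]]
[[0.09, -0.94, -0.34, 615.89], [-0.84, -0.25, 0.47, -239.46], [-0.53, 0.25, -0.81, 330.68], [0.0, 0.0, 0.0, 1.0]] [[ -1. -76. 296.]]
```

View pics/cmp2.png

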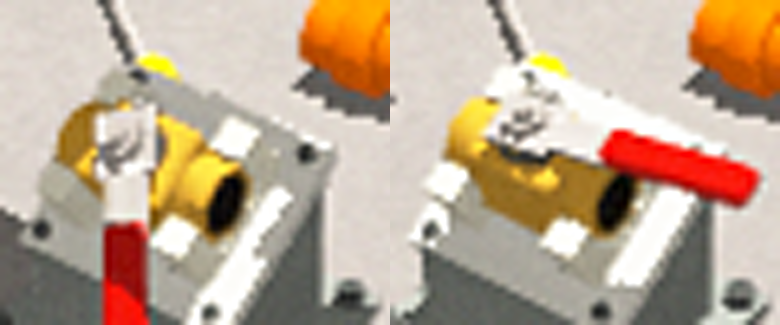

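The valve has rolled a few degrees about its pipe axis in the saddles (nut seen about 8 mm up‑slope of nominal). The lever angle stayed constant while the force rose from 13 to 21 N, so the stop was reached. The jaws will square the body as they close gently.

Run:
```python
from h import *
goto(V((0,-0.5,6))[0],tool())
```

```text
shift cm [ 1.4366e+01 -1.2400e-01 -1.4000e-02] rot [-0.0033  0.0019 -0.004 ]
```

step_arm([
  [[3,-0.05,0,0,0,0,0.75],[6,0,0,0,0,0,0.75],[8,0,0,0,0,0,0.75],[9,0,0,0,0,0,0.75],[9,0,0,0,0,0,0.75]],
])

```text
clock: 15.15
tcp_pos: [527.6, -120.9, 129.4]
orientation: [0.36, 0.585, 0.65, -0.325]
contact_force: [-0.4, -0.6, 0.2]
width: 0.753
```

```bash
python3 st.py
python3 - <<'E'
from h import *
goto(V((0,-0.5,6))[0],tool());shot("wrist","16");s=shot("scene","16");crop(s,190,160,130,110,6,"a16")
E
```

```text
[ 0.3 -1.2 58.1] [-0.3  0.5  0.4] 0.7 [-0.23  0.05  0.03] 15.15
shift cm [ 5.205 -0.073  0.025] rot [-0.0034  0.0002 -0.0015]
```

View pics/wrist16.png

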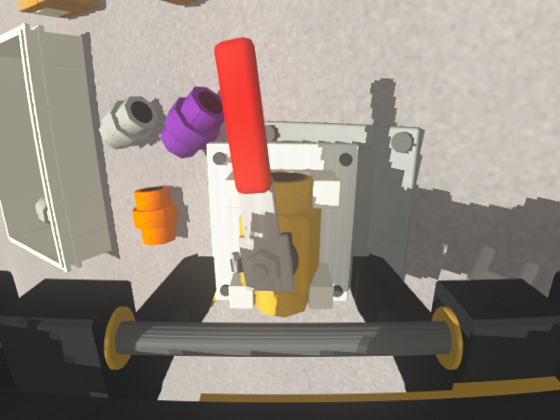

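View pics/a16.png

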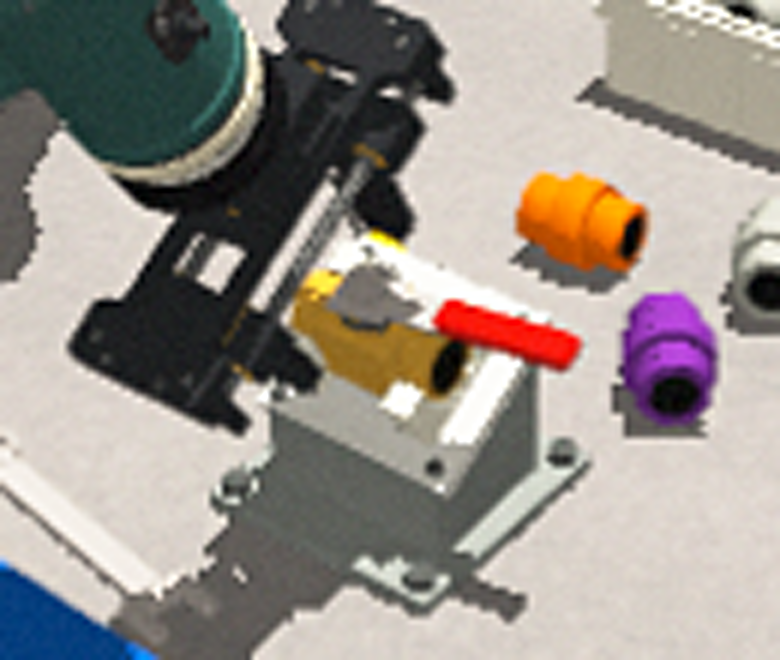

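step_arm([
  [[1,-0.07,0,0,0,0,0.8],[2,-0.07,0,0,0,0,0.8],[3,-0.07,0,0,0,0,0.8],[4,-0.07,0,0,0,0,0.8],[4.6,-0.07,0,0,0,0,0.8],[5.2,-0.07,0,0,0,0,0.8],[5.2,-0.07,0,0,0,0,0.8]],
])

```text
clock: 15.95
tcp_pos: [524.8, -94.4, 86.1]
orientation: [0.361, 0.585, 0.649, -0.325]
contact_force: [-0.2, 0.0, 0.1]
width: 0.799
```

```bash
python3 st.py
```

```text
[-0.  -1.2  7.2] [0.1 0.2 0.1] 0.2 [-0.21  0.05 -0.01] 15.95
```

Close gently at 8 N first.

step_arm([
  [[0.1,0,0,0,0,0,0.55],[0.1,0,0,0,0,0,0.5],[0.1,0,0,0,0,0,0.45],[0.1,0,0,0,0,0,0.4],[0.1,0,0,0,0,0,0.4],[0.1,0,0,0,0,0,0.4],[0.1,0,0,0,0,0,0.4]],
], newtons=8)

```text
clock: 16.65
tcp_pos: [525.0, -93.6, 85.8]
orientation: [0.361, 0.586, 0.649, -0.324]
contact_force: [-0.4, 2.4, 4.4]
width: 0.532
```

```bash
python3 st.py;python3 - <<'E'
from h import *
s=shot("scene","17");crop(s,190,160,130,110,6,"a17");shot("wrist","17")
E
```

```text
[ 0.4 -1.5  6.6] [4.4 0.1 2.5] 5.1 [0.42 0.11 0.07] 16.65
```

View pics/a17.png

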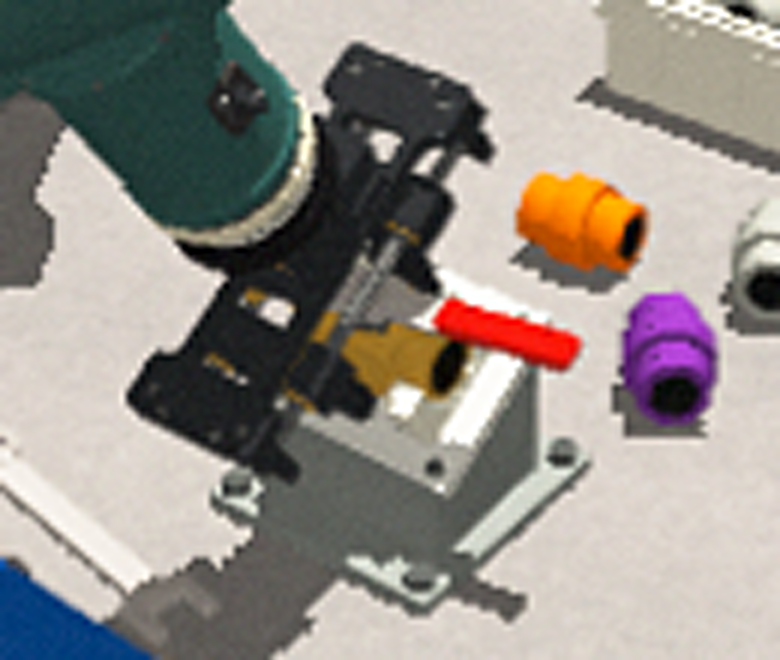

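View pics/wrist17.png

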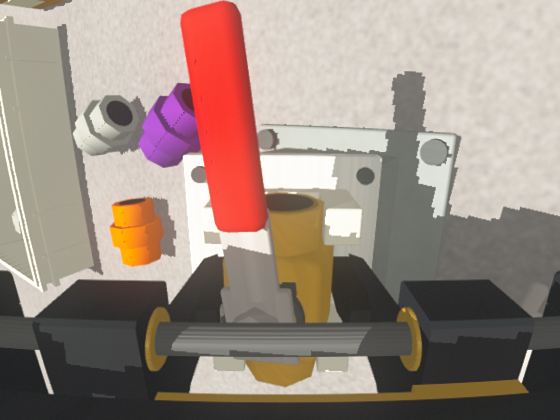

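step_arm([
  [[0,0,0,0,0,0,0.4],[0,0,0,0,0,0,0.4],[0,0,0,0,0,0,0.4]],
], newtons=15)

```text
clock: 17.05
tcp_pos: [525.0, -93.6, 85.9]
orientation: [0.361, 0.586, 0.649, -0.324]
contact_force: [-0.9, 2.3, 4.0]
width: 0.532
```

```bash
python3 st.py
```

```text
[ 0.5 -1.5  6.6] [4.1 0.6 2.1] 4.7 [ 0.26  0.15 -0.01] 17.05
```

Run:
```python
from h import *
th=np.radians(10);M,o=VT()
Rt=R.from_rotvec(M[:,1]*th).as_matrix()@tool()
goto(V((-1.7,-1.2,10.2))[0],Rt)
```

```text
shift cm [-0.36  -0.027  0.218] rot [-0.003  -0.1738 -0.0033]
```

step_arm([
  [[-0.3,0,0,0,0,0,0.8],[-0.4,0,0,0,0,0,0.8],[-0.5,0,0,0,0,0,0.8],[-0.4,0,0.1,0,-0.08,0,0.8],[-0.36,0,0.2,0,-0.17,0,0.8],[-0.36,0,0.2,0,-0.17,0,0.8]],
])

```text
clock: 17.65
tcp_pos: [525.6, -96.4, 88.7]
orientation: [0.416, 0.555, 0.616, -0.372]
contact_force: [-0.8, 1.1, 0.8]
width: 0.8
```

```bash
python3 st.py
python3 - <<'E'
from h import *
th=np.radians(10);M,o=VT()
Rt=R.from_rotvec(M[:,1]*th).as_matrix()@tool()
goto(V((-1.7,-1.2,10.2))[0],Rt)
shot("wrist","18")
E
```

```text
[-0.4 -1.8 10.5] [1.4 0.7 0. ] 1.6 [-0.13  0.08 -0.01] 17.65
shift cm [ 0.055 -0.06   0.121] rot [-0.0007 -0.002  -0.0038]
```

View pics/wrist18.png

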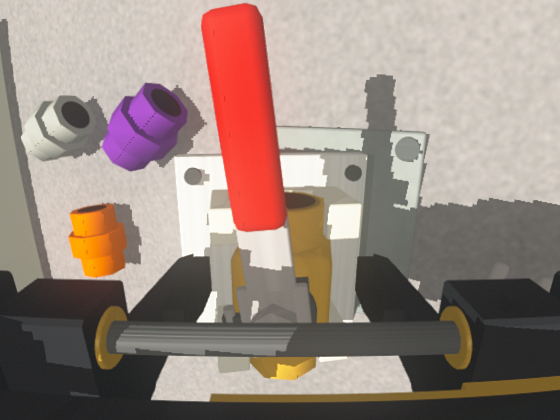

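step_arm([
  [[0,0,0.1,0,0,0,0.6],[0,0,0.1,0,0,0,0.5],[0,0,0.1,0,0,0,0.4],[0,0,0.1,0,0,0,0.4],[0,0,0.1,0,0,0,0.4],[0,0,0.1,0,0,0,0.4],[0,0,0.1,0,0,0,0.4]],
], newtons=10)

```text
clock: 18.4
tcp_pos: [525.4, -96.9, 88.1]
orientation: [0.415, 0.556, 0.617, -0.372]
contact_force: [0.5, 5.0, 1.3]
width: 0.471
```

```bash
python3 st.py
```

```text
[-1.1 -1.5 10.3] [ 4.9 -1.1 -1.5] 5.2 [ 0.65  0.22 -0.07] 18.4
```

step_arm([
  [[0,0,-0.1,0,-0.02,0,0.4],[0,0,-0.15,0,-0.04,0,0.4],[0,0,-0.15,0,-0.04,0,0.4],[0,0,-0.15,0,-0.04,0,0.4]],
], newtons=15)

```text
clock: 18.8
tcp_pos: [525.3, -97.0, 87.7]
orientation: [0.429, 0.547, 0.608, -0.384]
contact_force: [1.1, -4.7, -7.5]
width: 0.459
```

```bash
python3 st.py
```

```text
[-1.5 -1.4 10. ] [-8.  -0.6 -3.8] 8.9 [-1.02 -0.12 -0.1 ] 18.8
```

Run:
```python
from h import *
M,o=VT();Rc=Rtcp();print("vz in tool",Rc.inv().apply(M[:,2]).round(3),"vx",Rc.inv().apply(M[:,0]).round(3));goto(V((0,-1.2,11))[0],tool())
```

```text
vz in tool [-0.977  0.003  0.212] vx [-0.212 -0.    -0.977]
shift cm [-0.132 -0.018 -0.121] rot [-0.0005  0.2137 -0.0032]
```

step_arm([
  [[0,0,0.1,0,0,0,0.4],[0,0,0.1,0,0,0,0.4],[-0.05,0,0.05,0,0.04,0,0.4],[-0.1,0,0,0,0.08,0,0.4],[-0.1,0,0,0,0.1,0,0.4]],
], newtons=30)

```text
clock: 19.3
tcp_pos: [525.3, -96.8, 89.3]
orientation: [0.396, 0.567, 0.629, -0.355]
contact_force: [-1.3, 5.8, 4.1]
width: 0.461
```

```bash
python3 st.py
python3 - <<'E'
from h import *
goto(V((0,-1.2,11))[0],tool())
E
```

```text
[-0.4 -1.5 11.2] [7.2 0.7 0.4] 7.2 [ 0.72  0.27 -0.04] 19.3
shift cm [ 0.016 -0.027 -0.041] rot [-0.0006  0.11   -0.0032]
```

step_arm([
  [[0,0,-0.1,0,0.03,0,0.4],[0,0,-0.1,0,0.06,0,0.4],[0,0,-0.1,0,0.1,0,0.4],[0,0,-0.1,0,0.11,0,0.4]],
])

```text
clock: 19.7
tcp_pos: [525.1, -95.7, 89.8]
orientation: [0.359, 0.586, 0.651, -0.323]
contact_force: [-0.6, 5.1, 3.0]
width: 0.459
```

```bash
python3 st.py
python3 - <<'E'
from h import *
goto(V((0,-1.2,11))[0],tool());s=shot("scene","19");crop(s,190,160,130,110,6,"a19");shot("wrist","19")
E
python3 lev.py 19
```

```text
[ 0.8 -1.3 11. ] [ 5.9  0.1 -0.2] 5.9 [ 0.48  0.21 -0.03] 19.7
shift cm [ 0.002 -0.013  0.076] rot [-0.0016 -0.0043 -0.0029]
19
L 68 angle 97.63 [ 17.9 -60.9] [ 13.9 -38. ]
R 68 angle 96.66 [  0.1 -60.8] [  5.4 -38. ]
```

View pics/a19.png

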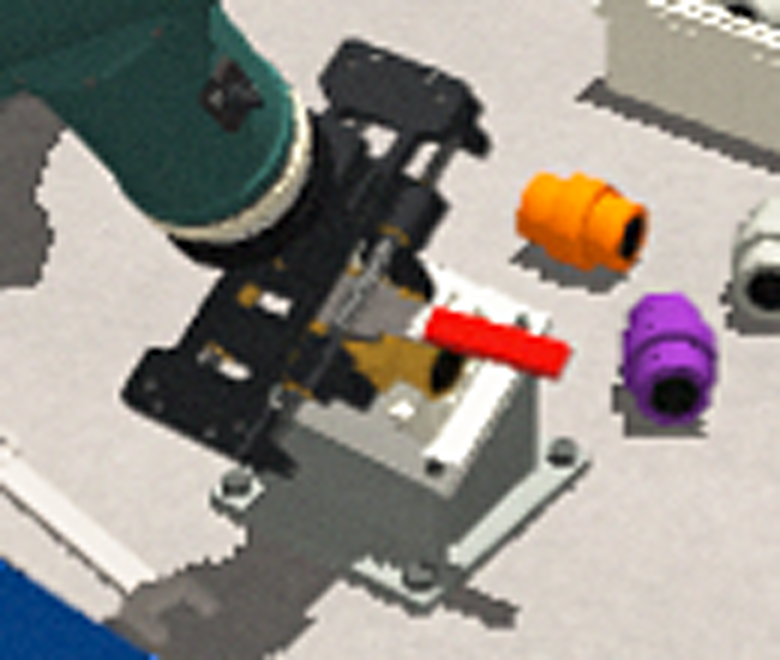

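View pics/wrist19.png

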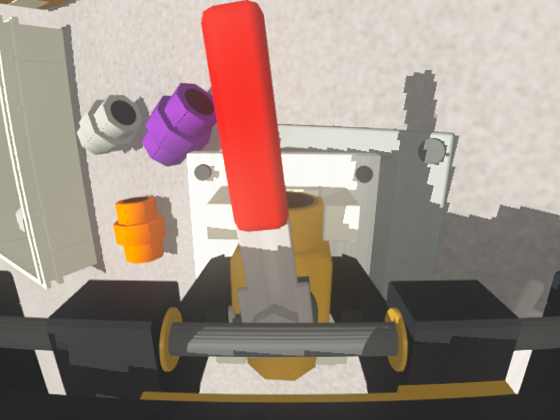

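step_arm([
  [[0,0,0.05,0,0,0,0.4],[-0.3,0,0.05,0,0,0,0.4],[-0.6,0,0.05,0,0,0,0.4],[-1,0,0.05,0,0,0,0.4],[-1.5,0,0,0,0,0,0.4],[-2,0,0,0,0,0,0.4]],
], newtons=35)

```text
clock: 20.4
tcp_pos: [525.7, -107.0, 105.7]
orientation: [0.361, 0.585, 0.65, -0.324]
contact_force: [0.4, 0.1, -5.1]
width: 0.457
```

```bash
python3 st.py
```

```text
[-0.3 -0.7 30.5] [-2.7 -0.4 -4.3] 5.1 [-0.48  0.07  0.01] 20.4
```

step_arm([
  [[-2,0,0,0,0,0,0.4],[-4,0,0,0,0,0,0.4],[-7,0,0,0,0,0,0.4],[-10,0,0,0,0,0,0.4],[-12,0,0,0,0,0,0.4],[-12,0,0,0,0,0,0.4]],
])

```text
clock: 21.0
tcp_pos: [534.3, -173.4, 210.1]
orientation: [0.364, 0.585, 0.648, -0.324]
contact_force: [0.1, -0.6, -4.6]
width: 0.457
```

```bash
python3 st.py
python3 - <<'E'
from h import *
T=np.radians(3);tx=np.array([np.cos(T),np.sin(T),0]);Rt=np.c_[[0,0,-1],np.cross(tx,[0,0,-1.]),tx];print(Rt.round(2))
goto((541.6,-300,230),Rt); print(r.state()["joint_positions"].round(2))
E
```

```text
[ -1.8  -2.1 154.5] [-2.9 -0.  -3.6] 4.6 [-0.57  0.05 -0.02] 21.0
[[ 0.   -0.05  1.  ]
 [ 0.    1.    0.05]
 [-1.    0.    0.  ]]
shift cm [-8.341 -0.585  9.74 ] rot [-1.4751 -0.4359 -0.4227]
[-0.61  0.28  1.73  0.41  1.51  0.75]
```

step_arm([
  [[-2,0,2,-0.15,-0.04,-0.04,0.4],[-4,-0.2,4,-0.3,-0.08,-0.08,0.4],[-6,-0.4,6,-0.45,-0.13,-0.12,0.4],[-8.3,-0.6,8,-0.6,-0.17,-0.17,0.4],[-8.3,-0.6,9.7,-0.74,-0.22,-0.21,0.4],[-8.3,-0.6,9.7,-0.88,-0.26,-0.25,0.4],[-8.3,-0.6,9.7,-1.03,-0.3,-0.29,0.4],[-8.3,-0.6,9.7,-1.18,-0.35,-0.34,0.4],[-8.3,-0.6,9.7,-1.33,-0.39,-0.38,0.4],[-8.3,-0.6,9.7,-1.475,-0.436,-0.423,0.4]],
])

```text
clock: 22.0
tcp_pos: [540.8, -298.5, 227.8]
orientation: [0.697, 0.02, 0.717, -0.002]
contact_force: [-0.2, 0.1, -5.1]
width: 0.462
```

```bash
cat >> h.py <<'E'
def down(deg):
    T=np.radians(deg);tx=np.array([np.cos(T),np.sin(T),0]);return np.c_[[0,0,-1],np.cross(tx,[0,0,-1.]),tx]
E
python3 - <<'E'
from h import *
goto((541.6,-429.4,190),down(3)); print(r.state()["joint_positions"].round(2)); shot("wrist","20")
E
```

```text
shift cm [  3.438 -13.175   0.582] rot [-0.0831 -0.0277 -0.026 ]
[-0.55  0.19  1.72  0.01  1.27 -0.52]
```

View pics/wrist20.png

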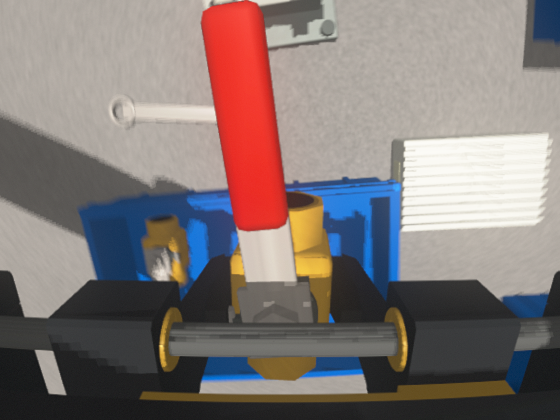

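Run:
```python
from h import *
w=load("wrist","20");p=onz(w,[(82,206),(400,181),(399,290)],75);print(p.round(0).tolist(),np.degrees(np.arctan2(*(p[1]-p[0])[1::-1])))
m=(p[0]+p[1])/2;print("centre",m+[np.sin(.05)*102,-102,0])
```

```text
[[341.0, -301.0, 75.0], [643.0, -285.0, 75.0], [649.0, -395.0, 75.0]] 3.1041422725092893
centre [ 497.04379072 -395.03806466   75.        ]
```

Run:
```python
from h import *
goto((546,-427,150),down(3)); goto((546,-427,20),down(3))
```

```text
shift cm [  7.468 -13.121   1.141] rot [-0.0775 -0.027  -0.0253]
shift cm [ 20.459 -13.435   1.504] rot [-0.0775 -0.027  -0.0253]
```

step_arm([
  [[0,-4,0.4,-0.08,-0.027,-0.025,0.4],[0,-8,0.8,-0.08,-0.027,-0.025,0.4],[2,-12,1.1,-0.08,-0.027,-0.025,0.4],[4,-13,1.1,-0.08,-0.027,-0.025,0.4],[6,-13.1,1.1,-0.08,-0.027,-0.025,0.4],[7.5,-13.1,1.1,-0.08,-0.027,-0.025,0.4],[7.5,-13.1,1.1,-0.08,-0.027,-0.025,0.4]],
])

```text
clock: 22.75
tcp_pos: [543.2, -424.6, 144.8]
orientation: [0.705, -0.017, 0.709, 0.021]
contact_force: [-1.0, 0.7, -4.9]
width: 0.459
```

Run:
```python
from h import *
goto((546,-427,20),down(3)); shot("wrist","21");s=shot("scene","21");crop(s,75,200,190,150,4,"a21");print(r.state()["contact_force"])
```

```text
shift cm [12.475 -0.335  0.339] rot [ 0.0012 -0.0061 -0.0064]
[-0.2559613  -0.54264779 -3.6476266 ]
```

View pics/wrist21.png

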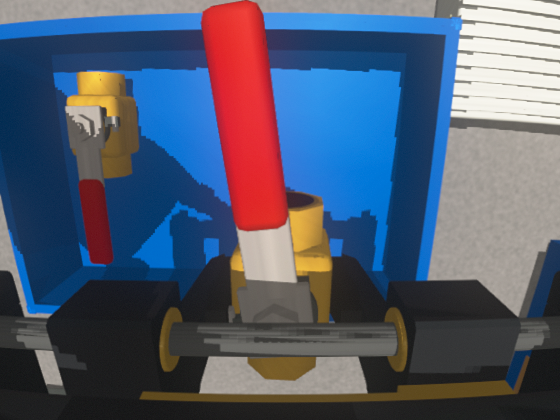

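View pics/a21.png

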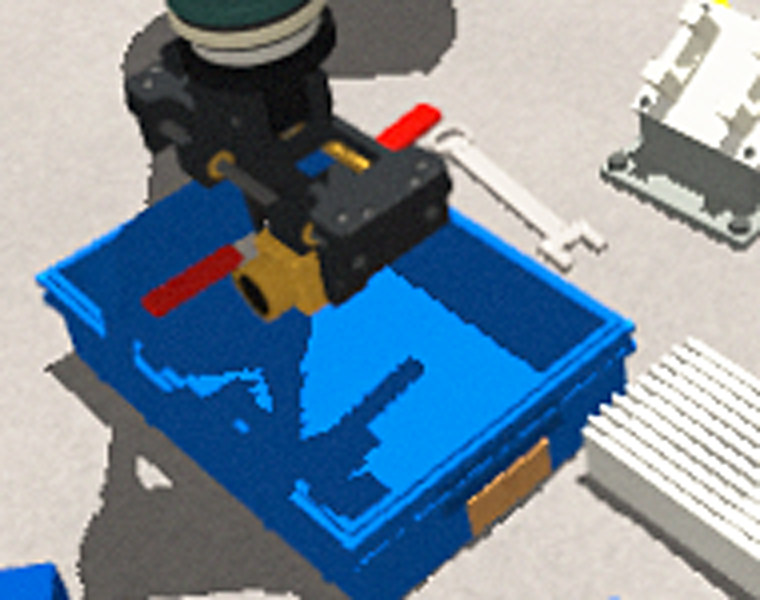

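step_arm([
  [[2,-0.3,0.3,0,0,0,0.4],[5,-0.3,0.3,0,0,0,0.4],[8,-0.3,0.3,0,0,0,0.4],[10,-0.3,0.3,0,0,0,0.4],[11,-0.3,0.3,0,0,0,0.4],[11.8,-0.3,0.3,0,0,0,0.4],[12.2,-0.3,0.3,0,0,0,0.4],[12.2,-0.3,0.3,0,0,0,0.4]],
])

```text
clock: 23.65
tcp_pos: [548.9, -428.9, 27.4]
orientation: [0.707, -0.019, 0.707, 0.02]
contact_force: [0.3, 0.3, -4.2]
width: 0.459
```

Run:
```python
from h import *
goto((546,-427,15),down(3)); print(r.state()["contact_force"])
```

```text
shift cm [ 1.238  0.208 -0.277] rot [ 0.0023 -0.0004 -0.001 ]
[ 0.29149274  0.27372688 -4.16218786]
```

step_arm([
  [[0.4,0,0,0,0,0,0.4],[0.7,0,0,0,0,0,0.4],[0.9,0,0,0,0,0,0.4]],
])

```text
clock: 23.95
tcp_pos: [549.1, -429.2, 18.8]
orientation: [0.707, -0.019, 0.707, 0.019]
contact_force: [-0.3, 0.4, -3.9]
width: 0.458
```

step_arm([
  [[0.15,0,0,0,0,0,0.4],[0.3,0,0,0,0,0,0.4],[0.4,0,0,0,0,0,0.4]],
])

```text
clock: 24.25
tcp_pos: [549.1, -429.1, 14.7]
orientation: [0.707, -0.019, 0.707, 0.019]
contact_force: [0.1, 0.0, -4.7]
width: 0.459
```

step_arm([
  [[0.15,0,0,0,0,0,0.4],[0.3,0,0,0,0,0,0.4],[0.3,0,0,0,0,0,0.4]],
])

```text
clock: 24.55
tcp_pos: [549.3, -429.4, 13.7]
orientation: [0.707, -0.019, 0.707, 0.019]
contact_force: [-3.7, 2.5, 6.1]
width: 0.461
```

step_arm([
  [[0,0,0,0,0,0,0.48],[0,0,0,0,0,0,0.52],[0,0,0,0,0,0,0.58],[0,0,0,0,0,0,0.65],[0,0,0,0,0,0,0.65]],
], newtons=20)

```text
clock: 25.05
tcp_pos: [549.3, -429.4, 13.6]
orientation: [0.707, -0.019, 0.707, 0.019]
contact_force: [0.6, 0.3, 0.9]
width: 0.651
```

Run:
```python
from h import *
shot("wrist","22");print(r.state()["contact_force"],r.state()["width"])
```

```text
[ 0.12386479 -0.19722723 -0.72437518] 0.6527434488915915
```

View pics/wrist22.png

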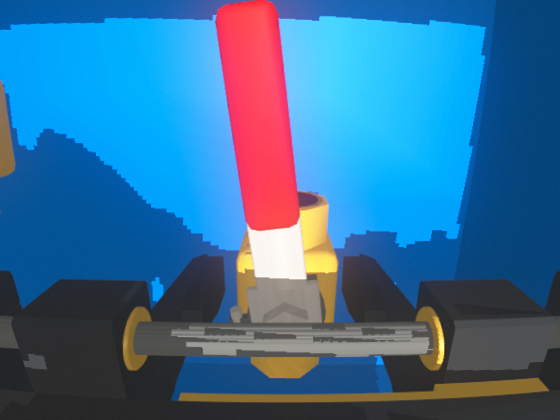

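step_arm([
  [[-1,0,0,0,0,0,0.65],[-3,0,0,0,0,0,0.65],[-6,0,0,0,0,0,0.65],[-10,0,0,0,0,0,0.65],[-14,0,0,0,0,0,0.65],[-18,0,0,0,0,0,0.65],[-20,0,0,0,0,0,0.65]],
])

```text
clock: 25.8
tcp_pos: [550.8, -430.7, 219.7]
orientation: [0.709, -0.021, 0.705, 0.018]
contact_force: [0.6, -0.7, 0.8]
width: 0.652
```

Run:
```python
from h import *
w=shot("wrist","23");print(r.state()["tcp_pos"]);shot("side","23");c=shot("scene","23");crop(c,75,210,170,140,4.5,"a23")
goto((565,145,230),down(0)); print(r.state()["joint_positions"].round(2))
```

```text
[ 551.82844583 -431.56555491  222.55708701]
shift cm [-1.515 57.356  4.622] rot [0.0546 0.0037 0.0029]
[-0.7   0.32  1.58  0.    1.24 -0.75]
```

View pics/wrist23.png

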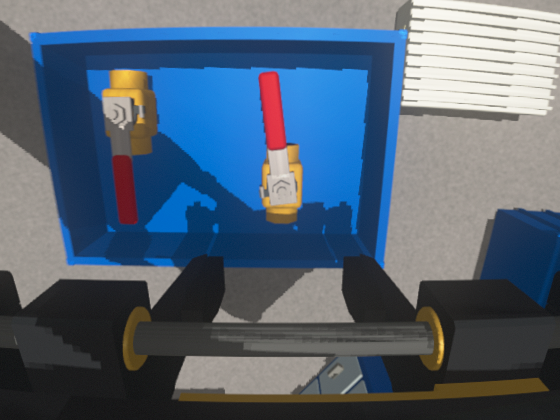

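View pics/a23.png

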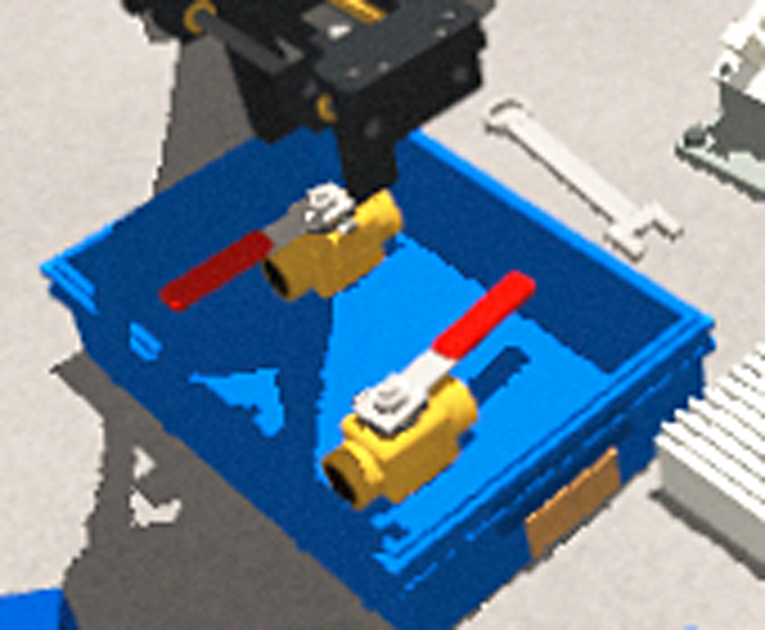

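Valve lies upright in the blue tote, lever open ((282,188) nut, (268,75) tip in the wrist view). Now the union.

step_arm([
  [[-2,4.5,0.5,0,0,0,0.85],[-2,9.5,1,0,0,0,0.85],[-2,14.5,1.5,0,0,0,0.85],[-2,19.5,2,0,0,0,0.85],[-2,24.5,2.5,0,0,0,0.85],[-2,29.5,3,0,0,0,0.85],[-2,34.5,3.5,0.02,0,0,0.85],[-2,39.5,4,0.04,0,0,0.85],[-2,44.5,4.5,0.05,0,0,0.85],[-2,49.5,4.5,0.05,0,0,0.85]],
])

```text
clock: 26.95
tcp_pos: [566.7, 66.4, 232.4]
orientation: [0.707, -0.003, 0.707, 0.0]
contact_force: [-0.2, 0.1, -0.2]
width: 0.851
```

step_arm([
  [[0,0,0,0,0,0,0.85],[0,0,0,0,0,0,0.85]],
])

```text
clock: 27.15
tcp_pos: [564.9, 67.5, 229.6]
orientation: [0.705, -0.004, 0.709, 0.001]
contact_force: [-0.5, -0.7, 0.1]
width: 0.851
```

Run:
```python
from h import *
w=shot("wrist","24");print(r.state()["tcp_pos"],r.state()["joint_positions"].round(2))
crop(w,200,60,200,200,3.5,"w24")
```

```text
[565.43132171  66.2903828  230.1526089 ] [ 0.08  0.07  1.84 -0.    1.23  0.07]
```

View pics/wrist24.png

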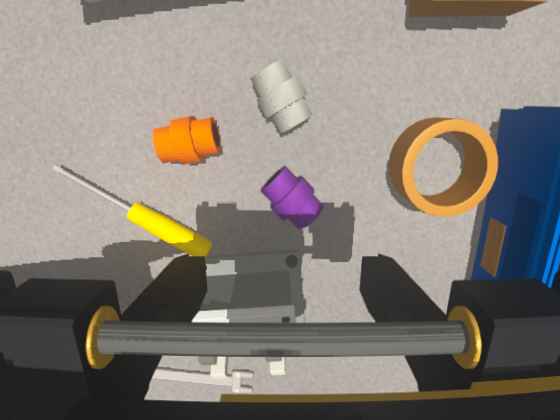

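Candidates: grey (282,97), orange (187,140), purple (292,197). Grey is the one described. Confirming in a crop.

Run:
```python
from h import *
w=load("wrist","24")
crop(w,235,45,90,100,6,"w24")
im=w["color"];sub=im[45:150,235:325].astype(int);g=cv2.cvtColor(im,cv2.COLOR_RGB2HSV)
print(im[90,282],im[60,220],im[120,340])
```

```text
[219 218 201] [191 184 176] [185 179 171]
```

View pics/w24.png

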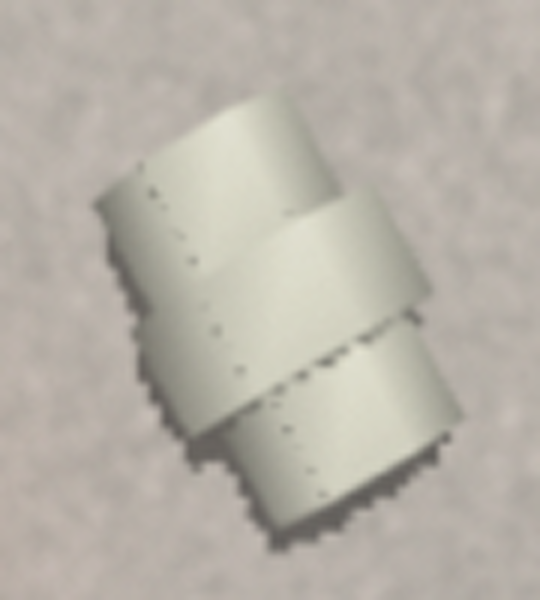

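Run:
```python
from h import *
w=load("wrist","24")
P=np.array([(140,315),(195,440),(432,290),(372,188)])/6+[234.6,44.6]
q=onz(w,P,26);print(q.round(1)[:,:2].tolist(),q.mean(0).round(1))
for a,b in ((0,1),(3,2),(0,3),(1,2)):
  e=q[b]-q[a];print(np.linalg.norm(e).round(1),np.degrees(np.arctan2(e[1],e[0])).round(1))
E=np.array([(100,205),(285,90),(280,525),(463,418)])/6+[234.6,44.6];e=onz(w,E,24);print(e.round(1)[:,:2].tolist());t=(e[0]+e[1])/2;b=(e[2]+e[3])/2;print("axis",np.degrees(np.arctan2(*(b-t)[1::-1])),np.linalg.norm(b-t),(t+b)/2)
```

```text
[[538.3, 153.0], [547.3, 132.8], [586.4, 157.3], [576.3, 173.2]] [562.1 154.1  26. ]
22.0 -65.9
18.9 -57.4
43.0 28.0
46.1 32.0
[[531.8, 170.4], [562.0, 188.4], [561.6, 118.8], [592.3, 136.8]]
axis -59.80166004641708 59.76487474300481 [561.92160191 153.59026426  24.        ]
```

Run:
```python
from h import *
w=load("wrist","24")
for nm,pts in (("orange",[(154,145),(187,140),(219,137),(210,158)]),("purple",[(292,197),(268,190),(283,168)]),("carton",[(408,0),(410,12)])):
  print(nm,onz(w,pts,23).round(0)[:,:2].tolist())
goto((562,154,120),down(30));goto((562,154,7),down(30))
```

```text
orange [[428.0, 105.0], [464.0, 110.0], [497.0, 113.0], [487.0, 92.0]]
purple [[574.0, 50.0], [548.0, 58.0], [564.0, 82.0]]
carton [[681.0, 245.0], [684.0, 235.0]]
shift cm [10.98   8.818 -0.252] rot [-0.5179 -0.0047  0.0031]
shift cm [22.28   8.865 -0.21 ] rot [-0.5179 -0.0047  0.0031]
```

step_arm([
  [[2,3,0,-0.13,0,0,0.66],[4,6,-0.1,-0.26,0,0,0.66],[7,8.8,-0.2,-0.4,0,0,0.66],[10,8.8,-0.25,-0.52,0,0,0.66],[11,8.8,-0.25,-0.52,0,0,0.66],[11,8.8,-0.25,-0.52,0,0,0.66],[11,8.8,-0.25,-0.52,0,0,0.66]],
])

```text
clock: 27.9
tcp_pos: [562.9, 152.6, 120.5]
orientation: [0.682, -0.184, 0.685, 0.181]
contact_force: [-0.7, 0.5, 0.1]
width: 0.657
```

Run:
```python
from h import *
shot("wrist","25");goto((562,154,7),down(30))
```

```text
shift cm [11.43   0.196 -0.03 ] rot [-0.0011 -0.0031  0.0026]
```

View pics/wrist25.png

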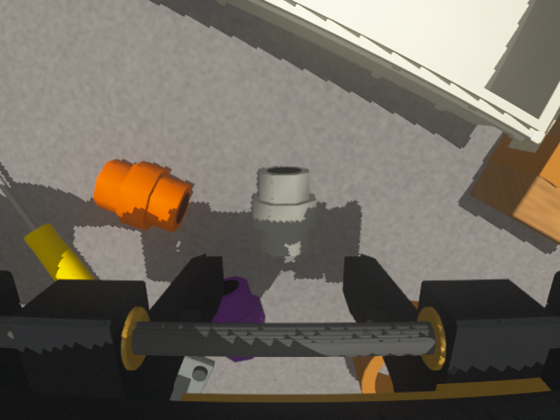

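step_arm([
  [[3,0.1,0,0,0,0,0.66],[6,0.2,0,0,0,0,0.66],[8.5,0.2,0,0,0,0,0.66],[10.2,0.2,0,0,0,0,0.66],[11,0.2,0,0,0,0,0.66],[11.3,0.2,0,0,0,0,0.66],[11.3,0.2,0,0,0,0,0.66]],
])

```text
clock: 28.65
tcp_pos: [563.4, 154.2, 9.4]
orientation: [0.683, -0.184, 0.683, 0.181]
contact_force: [0.9, 0.2, -0.1]
width: 0.661
```

Run:
```python
from h import *
shot("wrist","26");goto((562,154,7),down(30))
```

```text
shift cm [ 0.275  0.051 -0.152] rot [-0.0018 -0.0008  0.0033]
```

View pics/wrist26.png

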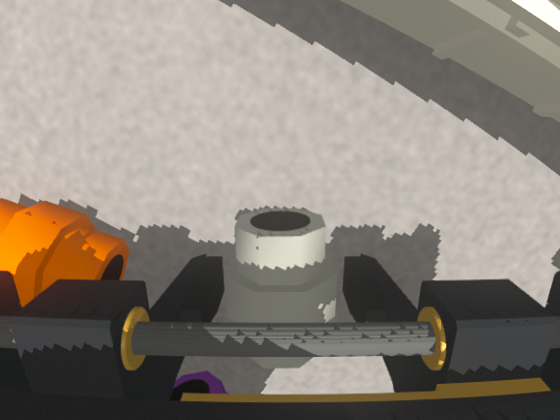

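step_arm([
  [[0.25,0,-0.05,0,0,0,0.6],[0.25,0,-0.05,0,0,0,0.5],[0.25,0,-0.05,0,0,0,0.45],[0.25,0,-0.05,0,0,0,0.45],[0.25,0,-0.05,0,0,0,0.45],[0.25,0,-0.05,0,0,0,0.45]],
], newtons=20)

```text
clock: 29.3
tcp_pos: [563.3, 153.9, 8.1]
orientation: [0.683, -0.184, 0.683, 0.181]
contact_force: [-2.8, -0.9, 6.0]
width: 0.523
```

step_arm([
  [[-0.3,0,0,0,0,0,0.45],[-0.8,0,0,0,0,0,0.45],[-1.5,0,0,0,0,0,0.45],[-3,0,0,0,0,0,0.45],[-5,0,0,0,0,0,0.45]],
], newtons=28)

```text
clock: 29.8
tcp_pos: [562.2, 153.9, 58.2]
orientation: [0.682, -0.184, 0.684, 0.181]
contact_force: [-0.0, -0.1, -3.8]
width: 0.515
```

Run:
```python
from h import *
w=shot("wrist","27");print(r.state()["contact_force"],r.state()["width"])
goto((573,375,200),down(6))
```

```text
[ 0.95897632  0.70615646 -1.23336954] 0.5208988187855106
shift cm [-13.777  18.648  11.7  ] rot [0.4173 0.0048 0.004 ]
```

View pics/wrist27.png

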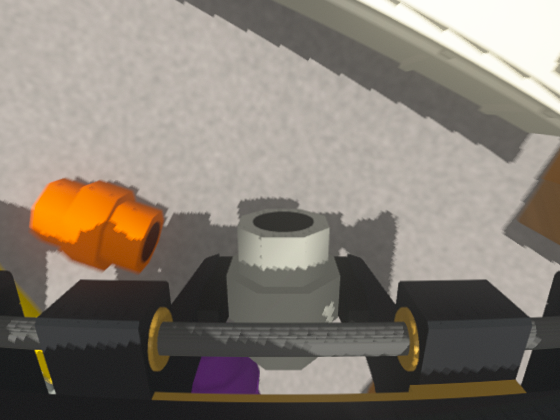

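step_arm([
  [[-4,0,0,0.1,0,0,0.45],[-8,0,0,0.2,0,0,0.45],[-12,2,1,0.3,0,0,0.45],[-13.8,6,3,0.42,0,0,0.45],[-13.8,10,5,0.42,0,0,0.45],[-13.8,14,7,0.42,0,0,0.45],[-13.8,18,9,0.42,0,0,0.45],[-13.8,20,9,0.42,0,0,0.45],[-13.8,20,9,0.42,0,0,0.45]],
])

```text
clock: 30.75
tcp_pos: [541.4, 376.3, 200.2]
orientation: [0.708, -0.038, 0.704, 0.037]
contact_force: [-0.5, -0.8, -3.3]
width: 0.516
```

Run:
```python
from h import *
w=shot("wrist","28");print(r.state()["contact_force"],r.state()["width"],r.state()["tcp_pos"])
goto((543,376,100),down(6))
```

```text
[ 0.6494303  -0.07479067 -3.54358532] 0.5185940533735447 [542.08521741 374.4539775  200.086474  ]
shift cm [10.009  0.176  0.052] rot [0.0001 0.0055 0.0032]
```

View pics/wrist28.png

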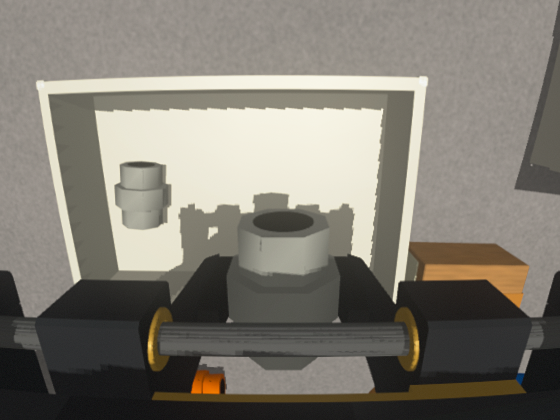

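Run:
```python
from h import *
w=load("wrist","28");p=onz(w,[(41,86),(425,81)],75);m=p.mean(0);e=p[1]-p[0];print(p.round(0).tolist(),np.linalg.norm(e),np.degrees(np.arctan2(e[1],e[0])));n=np.array([e[1],-e[0],0])/np.linalg.norm(e);c=m+n*102;print("c",c, "target", c+45*e/np.linalg.norm(e))
```

```text
[[341.0, 452.0, 75.0], [641.0, 484.0, 75.0]] 301.8305035244451 6.176072376880544
c [501.53179641 366.56736745  75.        ] target [546.27061548 371.40865524  75.        ]
```

Consistent with the earlier estimate. Lowering at (545,373).

step_arm([
  [[3,0,0.2,0,0,0,0.45],[6,0,0.2,0,0,0,0.45],[10,0,0.2,0,0,0,0.45],[14,0,0.2,0,0,0,0.45],[16,0,0.2,0,0,0,0.45],[17.2,0,0.2,0,0,0,0.45],[18,0,0.2,0,0,0,0.45],[18,0,0.2,0,0,0,0.45]],
])

```text
clock: 31.6
tcp_pos: [545.4, 373.6, 20.0]
orientation: [0.708, -0.038, 0.704, 0.036]
contact_force: [-0.1, -0.4, -4.0]
width: 0.522
```

step_arm([
  [[0.2,0,0,0,0,0,0.45],[0.4,0,0,0,0,0,0.45],[0.6,0,0,0,0,0,0.45]],
])

```text
clock: 31.9
tcp_pos: [546.4, 374.1, 15.3]
orientation: [0.709, -0.038, 0.703, 0.036]
contact_force: [-0.0, -0.5, -3.1]
width: 0.516
```

step_arm([
  [[0.15,0,0,0,0,0,0.45],[0.3,0,0,0,0,0,0.45],[0.35,0,0,0,0,0,0.45]],
])

```text
clock: 32.2
tcp_pos: [546.8, 374.5, 13.1]
orientation: [0.709, -0.037, 0.703, 0.036]
contact_force: [-2.4, -1.5, 7.0]
width: 0.52
```

Contact with the floor (+10 N). Release.

step_arm([
  [[0,0,0,0,0,0,0.54],[0,0,0,0,0,0,0.58],[0,0,0,0,0,0,0.64],[0,0,0,0,0,0,0.7],[0,0,0,0,0,0,0.7]],
], newtons=20)

```text
clock: 32.7
tcp_pos: [546.8, 374.5, 13.0]
orientation: [0.709, -0.037, 0.703, 0.036]
contact_force: [-1.1, 0.3, 0.2]
width: 0.699
```

step_arm([
  [[-1,0,0,0,0,0,0.7],[-3,0,0,0,0,0,0.7],[-6,0,0,0,0,0,0.7],[-10,0,0,0,0,0,0.7],[-14,0,0,0,0,0,0.7],[-18,0,0,0,0,0,0.7],[-20,0,0,0,0,0,0.7],[-20,0,0,0,0,0,0.7]],
])

```text
clock: 33.5
tcp_pos: [547.5, 376.3, 219.0]
orientation: [0.712, -0.036, 0.7, 0.038]
contact_force: [0.5, -0.1, 0.7]
width: 0.702
```

Run:
```python
from h import *
shot("wrist","30");shot("side","30");c=shot("scene","30");print(r.state()["contact_force"],r.state()["dq"].round(3))
```

```text
[ 0.08379465 -0.41686947 -0.72812511] [-0.001  0.02   0.021  0.001  0.003  0.   ]
```

View pics/wrist30.png

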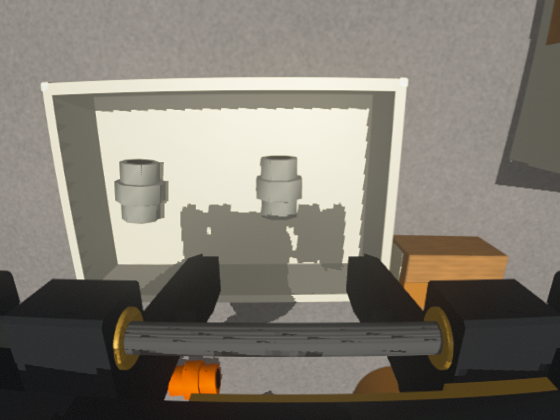

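View pics/scene30.png

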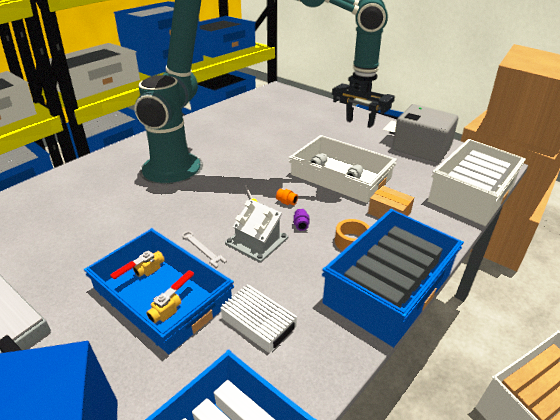

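View pics/side30.png

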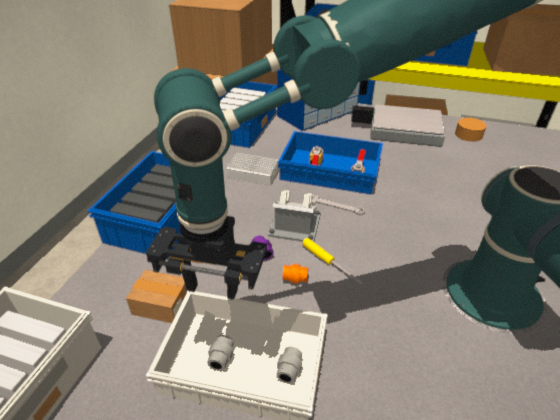

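Both fittings lie at rest in the free halves of their totes, and nothing else has moved. Handing in.

Run:
```python
from h import *
print(r.close_job())
```

```text
the job is handed in; nothing more can be done
None
```

I pushed the lever to its open stop, moved the valve to the blue tote and the grey union to the white tote, and handed the job in at about 34 s of the 72 s; no verdict was reported.

- **Lever:** I pushed it with the shut fingers at about 66 mm from the stem. It turned with roughly 7–9 N. At the end the lever angle in the wrist pictures stayed at about 97.5° while the push rose from 13 to 21 N (about 17 N at the grip), so I took that as the stop.
- **Valve:** I gripped it, lifted it out and lowered it until it touched the tote floor, then released it. The later pictures show it lying upright in the free half of the blue tote with the lever open.
- **Union:** The grey union measured 60 mm long and about 46 mm across, matching the description. I lowered it until it touched the floor of the white tote, and it lies at rest there beside the other union.
- **Other things:** In the last scene and side pictures the module, tape roll, carton, wrench, screwdriver and the orange and purple look-alikes look unmoved.

What did not go cleanly or was not checked:
- **Valve rolled in the saddles:** The last of the push rolled the valve about 12° about its pipe axis. Closing the jaws did not straighten it, so I gripped it at that tilt and turned it back square before lifting. The force on the saddles could not be read directly.
- **Lever angle in the tote:** I judged it only by eye there; a picture measurement would not have been good to 2°.
- **Camera disagreement:** The scene and side cameras read the tote rims 4–7 mm too low, so I placed both parts from the wrist camera.

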